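# Load the start rack with the race cars in reversed finishing order

### The job

The first race is over and the four cars sit in the blue finish rack in the order they came home, the winner in the bay beside the chequered strip. Load the start rack with the red and white kerbs for the reversed grid of the second race: the last car home goes into the front bay, the one by the orange cone, the next to last beside it, and so on back to the winner in the bay farthest from the cone. Seat each car level and lengthwise in its own bay as it sat before, chassis on the yellow rest and wheels hanging free between the kerbs, and leave the cone where it stands.

Things in the scene. Friction and masses are not known exactly. Their poses are not given: they have to be found in the camera images.
- car_red: red race car with white stripes, white rear wing; 106 long, 43 high, 55 wide, about 110 g, in the blue finish rack, nose away from the robot. Grasp from above across the 48 mm wide body at its middle, fingertips 12 mm or more above the origin. Origin: middle of the car, 2 mm below its wheels; z up, nose at -y. Flat chassis underside at z = 10; 36 clear between front and rear wheels.
- car_white: white model race car with red stripes, red rear wing; 109 long, 43 high, 55 wide, about 110 g, in the blue finish rack, nose away from the robot. Grasp from above across the 48 mm wide body at its middle, fingertips 12 mm or more above the origin. Origin: middle of the car, 2 mm below its wheels; z up, nose at -y. Flat chassis underside at z = 10; 36 clear between front and rear wheels.
- car_orange: orange model race car with black stripes, black rear wing; 101 long, 43 high, 55 wide, about 110 g, in the blue finish rack, nose away from the robot. Grasp from above across the 48 mm wide body at its middle, fingertips 12 mm or more above the origin. Origin: middle of the car, 2 mm below its wheels; z up, nose at -y. Flat chassis underside at z = 10; 36 clear between front and rear wheels.
- car_green: green estate car with white roof stripes, no wing; 100 long, 49 high, 55 wide, about 110 g, in the blue finish rack, nose away from the robot. Grasp from above across the 48 mm wide body at its middle, fingertips 12 mm or more above the origin. Origin: middle of the car, 2 mm below its wheels; z up, nose at -y. Flat chassis underside at z = 10; 36 clear between front and rear wheels.
- bay_red: fixed bay of the blue finish rack where the red car starts. Four alike in a row along y, pitch 82; the winner's is the +y (robot's left) end one by the chequered strip, last car home at the -y end. Origin: under the bay's centre, 6 mm above the table; x along the bay, away from the robot. Mat top at z = 4, kerb tops at 12; the car's chassis sits on a yellow-topped rest, top at z = 16.
- bay_white: fixed bay of the blue finish rack where the white car starts. Four alike in a row along y, pitch 82; the winner's is the +y (robot's left) end one by the chequered strip, last car home at the -y end. Origin: under the bay's centre, 6 mm above the table; x along the bay, away from the robot. Mat top at z = 4, kerb tops at 12; the car's chassis sits on a yellow-topped rest, top at z = 16.
- bay_orange: fixed bay of the blue finish rack where the orange car starts. Four alike in a row along y, pitch 82; the winner's is the +y (robot's left) end one by the chequered strip, last car home at the -y end. Origin: under the bay's centre, 6 mm above the table; x along the bay, away from the robot. Mat top at z = 4, kerb tops at 12; the car's chassis sits on a yellow-topped rest, top at z = 16.
- bay_green: fixed bay of the blue finish rack where the green car starts. Four alike in a row along y, pitch 82; the winner's is the +y (robot's left) end one by the chequered strip, last car home at the -y end. Origin: under the bay's centre, 6 mm above the table; x along the bay, away from the robot. Mat top at z = 4, kerb tops at 12; the car's chassis sits on a yellow-topped rest, top at z = 16.
- start_rack: fixed aluminium rack, red and white kerbs, 138 (x) x 332 (y). Origin: on the table under its centre; x away from the robot, y along the row to the left. Four empty bays, centres at y = +123, +41, -41, -123, x = 0. Each: mat 122 (x) x 66 (y), top at z = 10; kerbs and end stops to z = 18; in its middle a yellow-topped chassis rest 21 (x) x 40 (y), top at z = 22. Car origin at z = 12 when seated.
- front_cone: small orange traffic cone, white band, 26 x 26 x 30, loose, on the table beyond the start rack (side away from the robot), 93 mm from its long centre line, abreast of one of its two end bays: that end bay is the front of the grid. A red and white tyre stack stands abreast of the other end bay. Origin: centre of the underside.
Mind the look-alikes: they are no part of the job. Leave any turquoise look-alike of the car_red alone.

How it is judged:
By the outcome, as a careful person would: the job done as asked, in the order asked, and still so for the second after the job is handed in, with the robot touching nothing.
It also fails if it takes over 115 s, if anything falls off the work surface, if the arm or the gripper's body presses on something with over 40 N, if the wrist force passes 120 N, or if a joint passes its speed limit or range.

### The arm

A 7-joint arm with a two-finger parallel gripper is mounted at the origin on the work surface; the furniture and walls round the work are solid. World frame = base frame: x ahead of the robot, y to its left, z up, the work surface at z = 0. Lengths are in mm, angles in rad, forces in N, time in s.
With the tool pointing down it reaches from about 425 to 950 mm from the base axis. Payload 4.7 kg.
Tool frame: the origin (TCP) lies midway between the tips of the shut fingers; the grasp point (between the pads) lies 19 mm behind it (manip.pinch_z is the distance from the TCP to the grasp point, in mm); z points along the fingers, y is the direction in which the jaws open and shut (so a half turn about z gives the same grasp; the last joint's range is limited). The gripper opens to 85 mm and grips with 20 to 120 N. Pads are 22 mm wide; open, the fingers measure 114 mm over their backs; the gripper's body (76 mm by 85 mm) begins 54 mm behind the grasp point. The pads swing forward as they close: fully open they stand 13 mm farther back than shut.
Start: joints at [1.212, 0.469, -0.049, 1.532, 0.024, 1.141, -0.082], TCP at [218.648, -638.625, 231.335] pointing down, gripper open.
Joint ranges: [-2.59, 2.59], [-0.33, 1.99], [-1.39, 1.29], [0.1, 2.45], [-1.04, 4.18], [0.21, 1.99], [-2.66, 2.66]. Speed limits (rad/s): [2.57, 2.57, 3.14, 3.14, 3.14, 3.14, 3.14].

### API

Orientations are given as a unit quaternion [x, y, z, w].
In Python, from workcell import manip gives the robot as it stands. The module is installed in compiled form; this text tells all that it offers.
- The arm moves only by the tool step_arm, never from a script. Its argument "deltas" is a list that holds one entry, the list of rows, each a list of 5 numbers: the shift along the tool's x, y, z in m, then the turn about the tool's z in degrees, then the opening, from 0 (shut) to 1 (fully open). A call has exactly 10 rows; each row shifts and turns the commanded pose from where the row before left it, along the tool's axes as they then stand; what a row does not reach is not made up. A row lasts 1/8 s, in which the tool goes at most 62.5 mm and 10.7 degrees, less where a joint would pass 70% of its speed; a pose out of reach is approached as far as the arm can. A call with a gripper value outside its range is refused whole. The fingers move at their own pace and stop on an object; "squeeze" is the grip in N (left out, the last holds). Time passes only in rows, so rows that do not move let the fingers close, or fill a call up. It gives the time, the measured TCP pose, the force and the opening at its end, in the units of the state.
- manip.sense(): the state, without advancing time (a new reading comes with each control period).
- manip.grab_frame(name): name is "side" or "top"; returns a dict with "image" (480x640x3 uint8, blue, green, red), "fx", "fy", "cx", "cy" (pixels), "xyz" and "attitude" of the camera in the world. Camera axes: x right, y down, z forward; pixel columns grow to the right and rows downward; lengths in mm; the calibration is good to about 2 mm. A picture is of the moment at which its call begins. There is no depth.
- manip.finish_job(): hands the job in, once; it reports no verdict.
Trained networks look in a picture, given as the dict that the camera call returned (one of the last four; its "shot" number tells which), for a name from the list of things; names that differ only in an ending like _2 or _b are one class to them, and where a whole thing is asked for, a point or a joint stands for the part that bears it (a point fixed in the world has none). Each returns a list of dicts, best first, with "conf" (0 to 1); they miss things now and then, are a little off and sometimes report something else, mostly with a low value. They report only what shows in the picture. A call takes as long as a camera call. They do not tell look-alikes from the thing itself.
- manip.boxes_of(picture, label): "uv" ([column, row] in pixels, amid what is visible of it).
- manip.regions_of(picture, label): "region" (480x640 bool, what is visible of it) and "uv" ([column, row] in pixels, amid what is visible of it).
- manip.spot_point(picture, label): "uv" ([column, row] in pixels: a listed point, or the origin of a listed thing).
The state is a dict: "time_s": time; "q": joint angles; "joint_vel": joint speeds; "joint_torque": joint torques, N m; "ee_pos": TCP position; "eef_rot": TCP orientation; "wrist_force": force on the tool from outside, world axes, zero at the start; "moment": the same for the moment, N m; "grip_width": finger opening in mm.
Only numpy, scipy, OpenCV 4.12 (cv2) and the standard library are available. Lean on these libraries where they do the work, as an engineer would, in place of code of your own. Each camera call takes 0.05 s, during which the arm holds its last target.

## Working session

There is one attempt and no reset: what is moved stays moved. The work goes in short steps, Python scripts to look and compute and a tool call to move; the robot and the scene stay as the last step left them, time stands still between calls to the robot, and variables do not carry over. Pictures are saved under pics/ and viewed, and the job is handed in when it is done.

Besides the shell and the picture viewer there is one more tool, called after "Emit:" by a JSON object that holds its "op" and its "data", one argument or row to a line. step_arm: Moves the arm, as the interface text tells. Its arguments: {"type":"object","properties":{"deltas":{"type":"array"},"squeeze":{"type":"number"}},"required":["deltas"]}

```bash
mkdir -p pics; cat > h.py <<'E'
import numpy as np,cv2
from workcell import manip
from scipy.spatial.transform import Rotation as R
def ray(f,uv):
    d=np.array([(uv[0]-f['cx'])/f['fx'],(uv[1]-f['cy'])/f['fy'],1.0])
    return np.array(f['xyz']),R.from_quat(f['attitude']).as_matrix()@d
def at_z(f,uv,z):
    o,d=ray(f,uv); return o+d*(z-o[2])/d[2]
def proj(f,p):
    c=R.from_quat(f['attitude']).as_matrix().T@(np.array(p)-np.array(f['xyz']))
    return np.array([f['fx']*c[0]/c[2]+f['cx'],f['fy']*c[1]/c[2]+f['cy']])
E
python3 - <<'E'
from h import *
for n in ['top','side']:
    f=manip.grab_frame(n); cv2.imwrite(f'pics/{n}0.png',f['image'])
    print(n,f['fx'],f['fy'],f['cx'],f['cy'],f['xyz'],f['attitude'],f['shot'])
    for l in ['car_red','car_white','car_orange','car_green','bay_red','bay_white','bay_orange','bay_green','start_rack','front_cone']:
        for fn in (manip.spot_point,manip.boxes_of):
            r=fn(f,l)
            print(l,fn.__name__,[(np.round(x['uv'],1).tolist(),round(x['conf'],2)) for x in r])
s=manip.sense(); print({k:np.round(v,3).tolist() for k,v in s.items()})
print(manip.pinch_z)
E
```

```text
top 536.5948850072032 536.5948850072032 321.14569245034255 241.0594779036967 [ 438.94190894  129.1165619  1442.18526812] [ 0.71274376 -0.70053603  0.03058657 -0.01760873] 1
car_red call [([149.2, 316.6], 0.87), ([187.8, 171.3], 0.77), ([337.4, 210.9], 0.67), ([240.9, 208.6], 0.66)]
car_red call [([185.4, 172.3], 0.85), ([148.5, 316.4], 0.82), ([237.0, 208.2], 0.73), ([336.6, 210.3], 0.24)]
car_white call [([334.2, 210.0], 0.72)]
car_white call [([336.4, 208.6], 0.95)]
car_orange call [([275.7, 205.8], 0.75)]
car_orange call [([274.5, 204.7], 0.67)]
car_green call [([304.3, 211.0], 0.79)]
car_green call [([306.0, 214.6], 0.76)]
bay_red call [([241.8, 207.8], 0.87)]
bay_red call [([250.1, 209.5], 0.59)]
bay_white call [([337.0, 214.2], 0.95)]
bay_white call [([330.0, 218.1], 0.79), ([474.5, 177.1], 0.45)]
bay_orange call [([276.2, 209.3], 0.59)]
bay_orange call [([283.5, 214.8], 0.92), ([327.2, 214.9], 0.57)]
bay_green call [([305.8, 207.9], 0.66)]
bay_green call [([316.0, 212.6], 0.62)]
start_rack call [([431.9, 211.8], 0.73)]
start_rack call [([431.4, 209.0], 0.96)]
front_cone call [
[... 834 characters left out ...]
]
bay_orange call []
bay_orange call [([322.7, 219.3], 0.51)]
bay_green call []
bay_green call [([325.8, 228.2], 0.64)]
start_rack call [([376.7, 292.0], 0.86)]
start_rack call [([381.1, 294.0], 0.82), ([340.0, 212.4], 0.58)]
front_cone call [([431.0, 316.9], 0.41)]
front_cone call [([431.6, 314.7], 0.6)]
{'time_s': 2.1, 'q': [1.212, 0.469, -0.049, 1.533, 0.024, 1.141, -0.082], 'joint_vel': [-0.001, 0.001, 0.0, 0.001, 0.0, 0.001, -0.001], 'joint_torque': [-0.0, -51.016, -0.047, -23.801, 0.011, 0.001, 0.0], 'ee_pos': [218.653, -638.619, 231.331], 'eef_rot': [0.986, 0.164, 0.0, 0.0], 'wrist_force': [0.912, -0.232, 0.66], 'moment': [0.05, -0.012, -0.03], 'grip_width': 85.451}
18.700000000000003
```

View pictures.

```bash
python3 - <<'E'
import cv2
a=cv2.imread('pics/top0.png'); cv2.imwrite('pics/topc.png',cv2.resize(a[130:350,110:530],None,fx=1.9,fy=1.9,interpolation=cv2.INTER_CUBIC))
a=cv2.imread('pics/side0.png'); cv2.imwrite('pics/sidec.png',cv2.resize(a[160:380,200:500],None,fx=2.6,fy=2.6,interpolation=cv2.INTER_CUBIC))
E
```

```text
(no output)
```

View pics/topc.png

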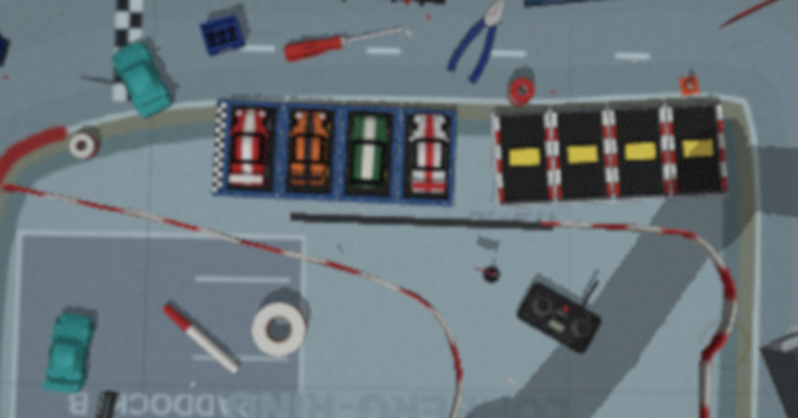

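View pics/sidec.png

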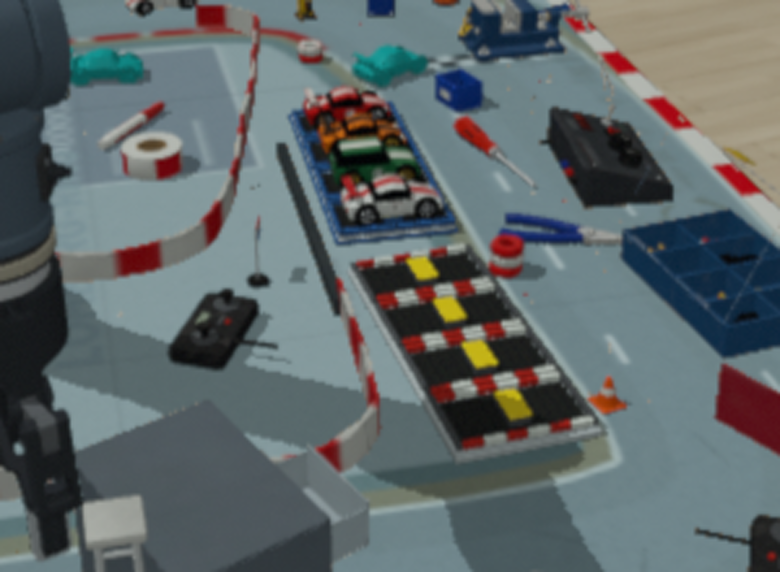

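View pics/top0.png

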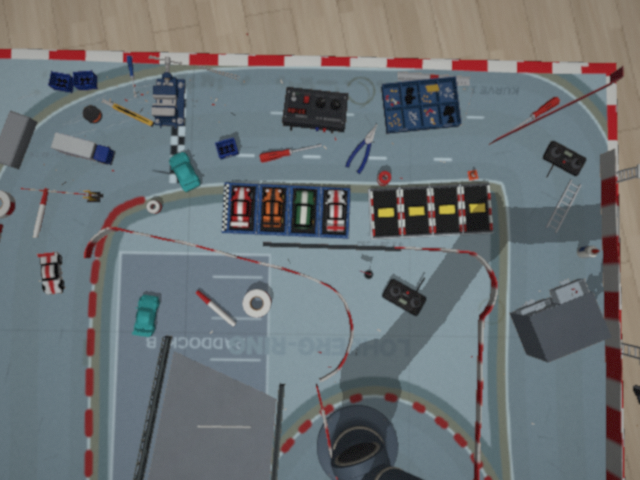

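View pics/side0.png

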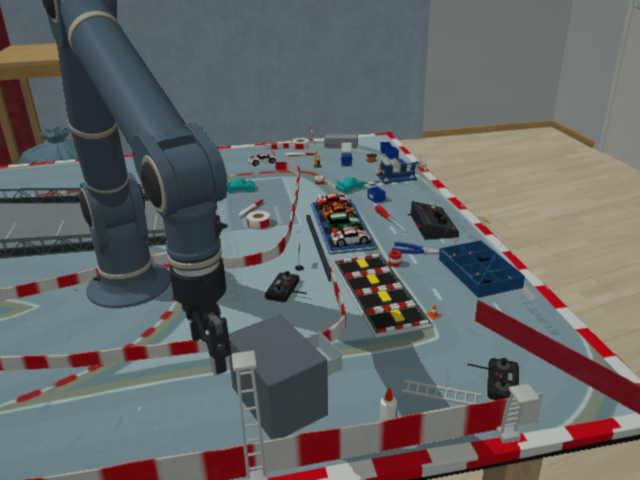

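```bash
python3 - <<'E'
from h import *
f=manip.grab_frame('top'); g=manip.grab_frame('side')
def yel(f):
    im=cv2.cvtColor(f['image'],cv2.COLOR_BGR2HSV)
    m=cv2.inRange(im,(22,110,90),(35,255,255))
    n,_,st,c=cv2.connectedComponentsWithStats(m)
    return [(c[i],st[i,4]) for i in range(1,n) if 25<st[i,4]]
Y=yel(f); Z=yel(g)
P=[at_z(f,c,22) for c,a in Y]
for (c,a),p in zip(Y,P): print('top',c.round(1),a,p.round(1))
for c,a in Z: print('side',c.round(1),a,at_z(g,c,22).round(1))
# finish rack
im=cv2.cvtColor(f['image'],cv2.COLOR_BGR2HSV)
for l in ['bay_red','bay_orange','bay_green','bay_white']:
    for fr in (f,):
        r=manip.regions_of(fr,l)
        print(l,[(x['conf'],np.array(x['uv']).round(1),x['region'].sum()) for x in r][:2])
b=cv2.inRange(im,(100,90,50),(125,255,255)); b[:170]=0;b[250:]=0;b[:,:215]=0;b[:,360:]=0
cs,_=cv2.findContours(b,cv2.RETR_EXTERNAL,cv2.CHAIN_APPROX_NONE)
c=max(cs,key=cv2.contourArea); r=cv2.minAreaRect(c); print('blue',r)
for p in cv2.boxPoints(r): print(p,at_z(f,p,18).round(1))
for l,uv in dict(red=(240.9,208.6),orange=(275.7,205.8),green=(304.3,211),white=(334.2,210)).items(): print(l,at_z(f,uv,12).round(1))
for l,uv in dict(red=(331.5,204.1),orange=(341,216.5),green=(344.9,229.5),white=(349.7,242)).items(): print(l,'side',at_z(g,uv,12).round(1))
v=cv2.resize(f['image'][170:250,210:360],None,fx=5.3,fy=5.3,interpolation=cv2.INTER_CUBIC); cv2.imwrite('pics/fin.png',v)
v=cv2.resize(f['image'][160:250,360:500],None,fx=5.7,fy=5.7,interpolation=cv2.INTER_CUBIC); cv2.imwrite('pics/st.png',v)
v=cv2.resize(g['image'][180:260,290:390],None,fx=7,fy=7,interpolation=cv2.INTER_CUBIC); cv2.imwrite('pics/fins.png',v)
print(at_z(f,(472.1,173.4),0))
E
```

```text
top [432.3  87.5] 57 [ 959.8 -191.3   22. ]
top [446.6 209.1] 142 [ 628.  -230.5   22. ]
top [476.5 207.6] 129 [ 633.5 -311.    22. ]
top [416.3 210.7] 147 [ 622. -149.   22.]
top [385.6 212.1] 144 [616.7 -67.   22. ]
side [361.9 262.7] 80 [612.6 -74.7  22. ]
side [372.5 278.5] 92 [ 618.5 -156.3   22. ]
side [384.  295.7] 108 [ 624.3 -237.5   22. ]
side [396.8 314.8] 108 [ 630.  -318.7   22. ]
bay_red [(0.78, array([248.9, 208. ]), np.int64(744))]
bay_orange [(0.81, array([284. , 211.6]), np.int64(878)), (0.64, array([327.6, 215.2]), np.int64(694))]
bay_green [(0.75, array([316.7, 211.4]), np.int64(744))]
bay_white [(0.93, array([327.5, 219.5]), np.int64(586))]
blue ((286.0498046875, 209.9547576904297), (125.8573989868164, 50.419063568115234), 2.726310968399048)
[221.99323 232.14255] [555.4 367.4  18. ]
[224.39142 181.78055] [690.5 364.9  18. ]
[350.10638 187.76697] [681.   28.5  18. ]
[347.7082  238.12897] [545.5  33.1  18. ]
red [620.  319.8  12. ]
orange [629.3 227.   12. ]
green [616.8 150.2  12. ]
white [621.  70.  12.]
red side [617.3 328.1  12. ]
orange side [626.7 230.4  12. ]
green side [617.9 141.3  12. ]
white side [613.  62.  12.]
[ 730.31905976 -305.9491713     0.        ]
```

View pics/fin.png

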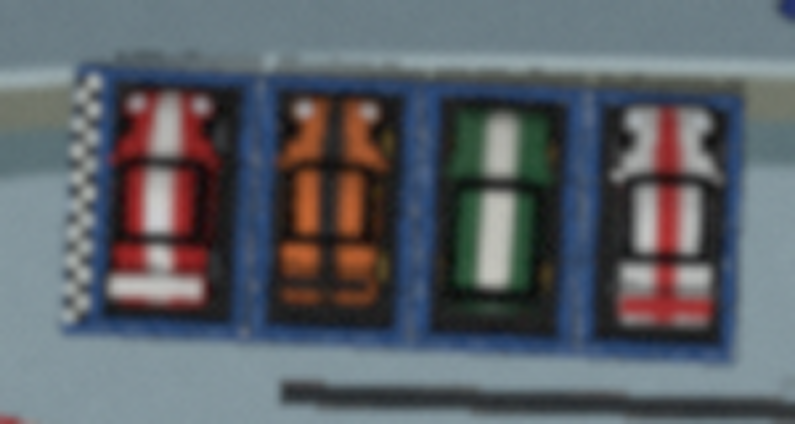

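View pics/fins.png

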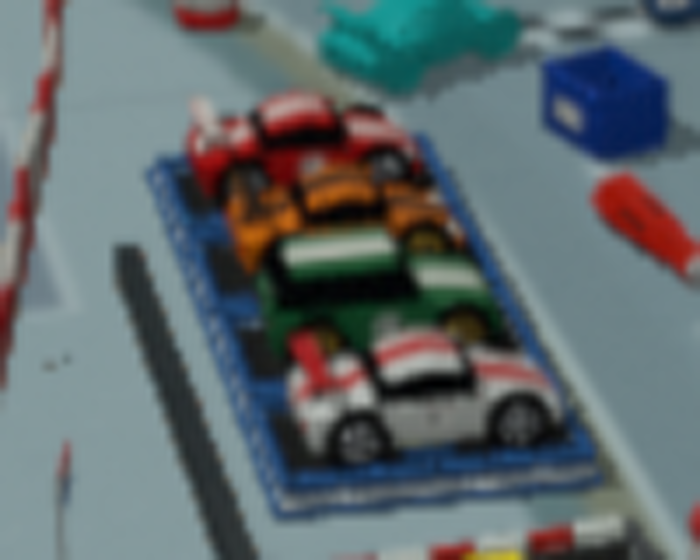

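View pics/st.png

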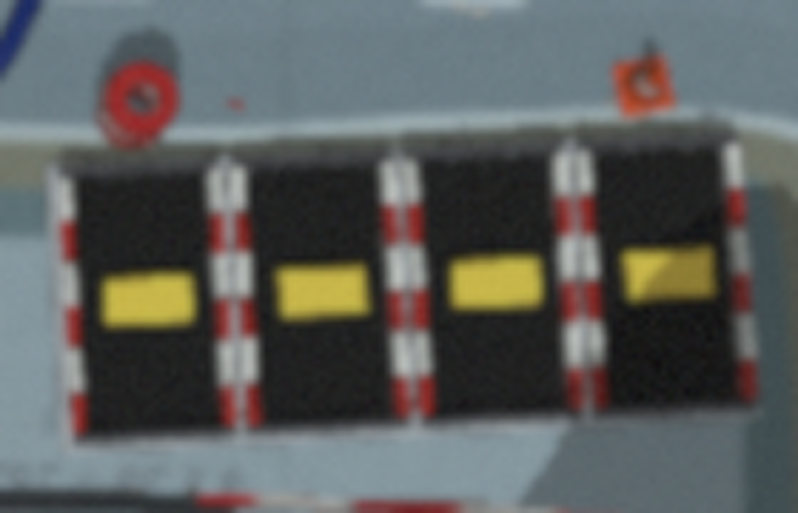

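```bash
python3 - <<'E'
from h import *
f=manip.grab_frame('top')
up=cv2.resize(f['image'],None,fx=4,fy=4,interpolation=cv2.INTER_CUBIC)
im=cv2.cvtColor(up,cv2.COLOR_BGR2HSV)
b=cv2.inRange(im,(98,110,60),(125,255,255))
m=np.zeros_like(b); m[170*4:250*4,215*4:360*4]=b[170*4:250*4,215*4:360*4]
m=cv2.morphologyEx(m,cv2.MORPH_CLOSE,np.ones((5,5)))
cv2.imwrite('pics/mask.png',m[680:1000,860:1440])
cs,h=cv2.findContours(m,cv2.RETR_CCOMP,cv2.CHAIN_APPROX_NONE)
C=[]
for c in cs:
    a=cv2.contourArea(c)
    if a<4000: continue
    r=cv2.minAreaRect(c); u=((np.array(r[0])+.5)/4-.5)
    p=at_z(f,u,16); q=np.array([at_z(f,((x+.5)/4-.5),16)[:2] for x in cv2.boxPoints(r)])
    print(a/16,u.round(1),p.round(1),q.round(0).tolist(),r[2])
    cv2.polylines(up,[cv2.boxPoints(r).astype(int)],True,(0,255,255),1)
cv2.imwrite('pics/fit.png',up[680:1000,860:1440])
E
```

```text
5894.3125 [286.3 210. ] [618.  198.3  16. ] [[556.0, 366.0], [690.0, 364.0], [681.0, 29.0], [546.0, 33.0]] 2.6671302318573
1078.71875 [334.5 211.3] [617.1  69.4  16. ] [[556.0, 104.0], [680.0, 102.0], [679.0, 35.0], [555.0, 37.0]] 1.7623909711837769
1053.90625 [303.7 210.4] [617.9 151.7  16. ] [[558.0, 186.0], [679.0, 183.0], [678.0, 117.0], [557.0, 121.0]] 2.4895527362823486
1060.15625 [272.7 209. ] [620.  234.4  16. ] [[560.0, 268.0], [681.0, 267.0], [680.0, 200.0], [559.0, 202.0]] 1.9749338626861572
1071.84375 [241.4 207.5] [622.5 318.1  16. ] [[563.0, 354.0], [684.0, 351.0], [682.0, 282.0], [561.0, 285.0]] 3.012787342071533
```

View pics/fit.png

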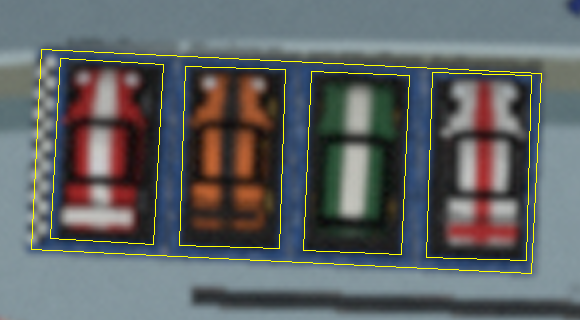

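```bash
python3 - <<'E'
from h import *
f=manip.grab_frame('top'); g=manip.grab_frame('side');s=manip.sense()
for fr in (f,g):
    for p in (s['ee_pos'],[0,0,0],[218,-638,0],[-218,-638,231],[218,638,231]): print(np.round(p),proj(fr,p).round(0))
for uv in [(560,330),(512,320),(600,300),(545,360)]: print(uv,at_z(f,uv,0).round(0),at_z(f,uv,120).round(0))
for uv in [(285,320),(232,330),(245,430),(325,350),(243,358)]: print('s',uv,at_z(g,uv,0).round(0),at_z(g,uv,120).round(0))
E
```

```text
[ 219. -639.  231.] [651. 382.]
[0 0 0] [357. 446.]
[ 218 -638    0] [596. 365.]
[-218 -638  231] [655. 584.]
[218 638 231] [ 79. 374.]
[ 219. -639.  231.] [211. 361.]
[0 0 0] [130. 284.]
[ 218 -638    0] [225. 466.]
[-218 -638  231] [-101.  406.]
[218 638 231] [200. 123.]
(560, 330) [ 310. -542.    0.] [ 320. -486.  120.]
(512, 320) [ 334. -413.    0.] [ 343. -368.  120.]
(600, 300) [ 392. -652.    0.] [ 396. -587.  120.]
(545, 360) [ 230. -501.    0.] [ 247. -448.  120.]
s (285, 320) [ 378. -250.    0.] [ 361. -412.  120.]
s (232, 330) [ 253. -261.    0.] [ 254. -421.  120.]
s (245, 430) [ 258. -566.    0.] [ 259. -681.  120.]
s (325, 350) [ 448. -378.    0.] [ 420. -520.  120.]
s (243, 358) [ 270. -364.    0.] [ 269. -509.  120.]
```

Emit:
{"op": "step_arm", "data": {
  "deltas": [
    [[0,0,-0.035,6.77,0.76],[0,0,-0.035,6.77,0.76],[0,0,0,6.76,0.76],[0.0224,-0.0423,0,0,0.76],[0.0224,-0.0423,0,0,0.76],[0.0224,-0.0423,0,0,0.76],[0.0224,-0.0423,0,0,0.76],[0.0224,-0.0423,0,0,0.76],[0.0224,-0.0423,0,0,0.76],[0.0224,-0.0423,0,0,0.76]]
  ],
  "squeeze": 40
}}

```text
time_s: 3.8
ee_pos: [383.3, -345.0, 301.6]
eef_rot: [1.0, -0.012, 0.0, 0.0]
wrist_force: [0.3, -0.8, 0.0]
grip_width: 65.0
```

Emit:
{"op": "step_arm", "data": {
  "deltas": [
    [[0.0224,-0.0423,0,0,0.76],[0.0224,-0.0423,0,0,0.76],[0.0224,-0.0423,0,0,0.76],[0.0224,-0.0423,0,0,0.76],[0.0224,-0.0423,0,0,0.76],[0.0224,-0.0423,0,0,0.76],[0.0224,-0.0423,0,0,0.76],[0.0224,-0.0423,0.04,0,0.76],[0.0224,-0.0423,0.04,0,0.76],[0.0224,-0.0423,0.04,0,0.76]]
  ]
}}

```text
time_s: 5.05
ee_pos: [617.8, 72.0, 180.4]
eef_rot: [1.0, -0.013, 0.001, 0.0]
wrist_force: [0.3, 0.7, -0.1]
grip_width: 64.8
```

Emit:
{"op": "step_arm", "data": {
  "deltas": [
    [[-0.001,0.0016,0.025,0,0.76],[0,0,0.025,0,0.76],[0,0,0.02,0,0.76],[0,0,0,0,0.76],[0,0,0,0,0.76],[0,0,0,0,0.76],[0,0,0,0,0.76],[0,0,0,0,0.76],[0,0,0,0,0.76],[0,0,0,0,0.76]]
  ]
}}

```text
time_s: 6.3
ee_pos: [615.9, 69.3, 111.3]
eef_rot: [1.0, -0.012, 0.0, 0.0]
wrist_force: [-0.6, 0.2, 0.3]
grip_width: 65.2
```

```bash
python3 - <<'E'
from h import *
f=manip.grab_frame('top'); g=manip.grab_frame('side');s=manip.sense()
print(s['ee_pos'],s['wrist_force'],proj(f,s['ee_pos']),proj(g,s['ee_pos']))
def mk(fr,u0,v0,w,h,k,n):
    im=cv2.resize(fr['image'][v0:v0+h,u0:u0+w],None,fx=k,fy=k,interpolation=cv2.INTER_CUBIC)
    p=(proj(fr,s['ee_pos'])-[u0,v0]+.5)*k
    cv2.circle(im,tuple(int(x) for x in p),4,(255,0,255),-1); cv2.imwrite(n,im)
mk(f,260,140,150,110,5,'pics/t1.png'); mk(g,270,120,140,140,4,'pics/s1.png')
E
```

```text
[615.9040484   69.3439791  111.27834159] [-0.10588374 -0.18755951 -0.23182524] [336.15508094 207.03465871] [350.07860269 209.97917332]
```

View pics/t1.png

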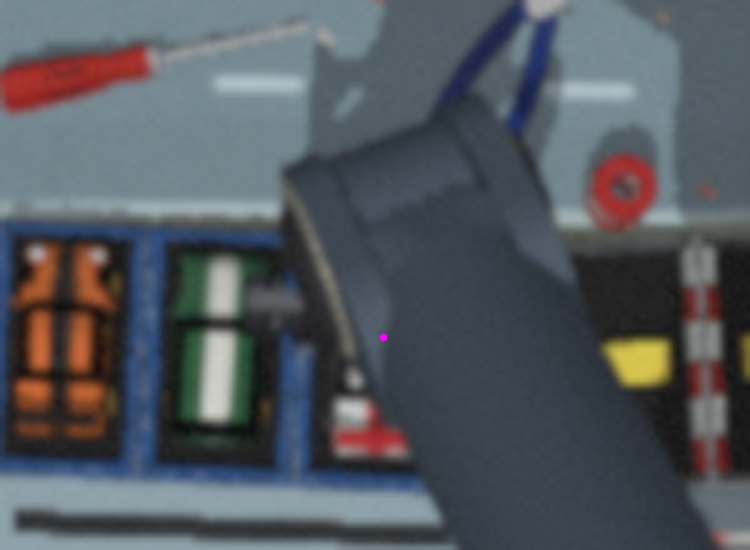

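View pics/s1.png

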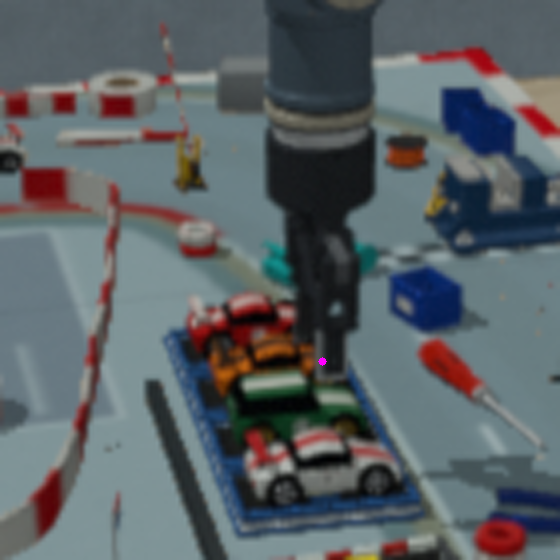

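Emit:
{"op": "step_arm", "data": {
  "deltas": [
    [[0,-0.001,0.012,0,0.76],[0,0,0.012,0,0.76],[0,0,0.012,0,0.76],[0,0,0.012,0,0.76],[0,0,0.01,0,0.76],[0,0,0,0,0.76],[0,0,0,0,0.76],[0,0,0,0,0.76],[0,0,0,0,0.76],[0,0,0,0,0.76]]
  ]
}}

```text
time_s: 7.65
ee_pos: [616.1, 70.3, 53.5]
eef_rot: [1.0, -0.012, 0.0, 0.0]
wrist_force: [-0.0, 0.7, -0.2]
grip_width: 65.0
```

```bash
cat >> h.py <<'E'
def mk(fr,s,u0,v0,w,h,k,n,hw=32.5,up=5):
    im=cv2.resize(fr['image'][v0:v0+h,u0:u0+w],None,fx=k,fy=k,interpolation=cv2.INTER_CUBIC)
    yt=R.from_quat(s['eef_rot']).apply([0,1,0]); e=np.array(s['ee_pos'])+[0,0,up]
    for q in (e,e+hw*yt,e-hw*yt):
        p=(proj(fr,q)-[u0,v0]+.5)*k
        cv2.circle(im,tuple(int(x) for x in p),2,(255,0,255),-1)
    cv2.imwrite(n,im)
E
python3 - <<'E'
from h import *
g=manip.grab_frame('side');s=manip.sense()
print(s['ee_pos'],s['wrist_force'])
mk(g,s,300,160,90,90,7,'pics/s2.png')
E
```

```text
[616.03231388  70.33669203  53.50636918] [0.29060312 0.14424137 0.55949989]
```

View pics/s2.png

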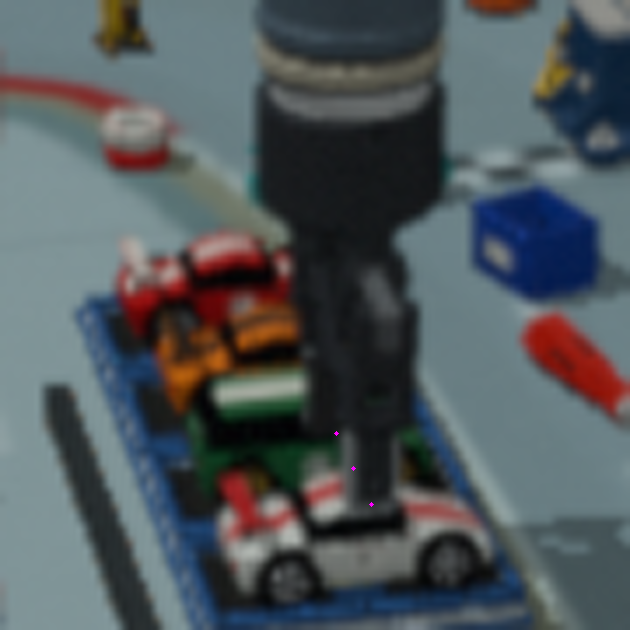

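Emit:
{"op": "step_arm", "data": {
  "deltas": [
    [[-0.0005,0,0.009,0,0.76],[0,0,0.009,0,0.76],[0,0,0.009,0,0.76],[0,0,0,0,0.76],[0,0,0,0,0.6],[0,0,0,0,0.5],[0,0,0,0,0.4],[0,0,0,0,0.4],[0,0,0,0,0.4],[0,0,0,0,0.4]]
  ],
  "squeeze": 30
}}

```text
time_s: 8.95
ee_pos: [615.9, 70.4, 26.8]
eef_rot: [1.0, -0.012, 0.0, -0.0]
wrist_force: [0.3, 0.3, 4.2]
grip_width: 46.2
```

Emit:
{"op": "step_arm", "data": {
  "deltas": [
    [[0,0,-0.005,0,0.4],[0,0,-0.01,0,0.4],[0,0,-0.015,0,0.4],[0,0,-0.015,0,0.4],[0,0,-0.01,0,0.4],[0,0,0,0,0.4],[0,0,0,0,0.4],[0,0,0,0,0.4],[0,0,0,0,0.4],[0,0,0,0,0.4]]
  ]
}}

```text
time_s: 10.2
ee_pos: [615.3, 70.4, 81.1]
eef_rot: [1.0, -0.012, -0.0, 0.0]
wrist_force: [-0.4, 0.2, -1.5]
grip_width: 46.0
```

```bash
python3 - <<'E'
from h import *
g=manip.grab_frame('side');s=manip.sense()
print(s['ee_pos'],s['wrist_force'],s['grip_width'])
mk(g,s,300,160,90,90,7,'pics/s3.png',hw=24)
E
```

```text
[615.3687358   70.36067844  81.11685281] [ 0.22874103  0.36655475 -2.10893733] 46.292778037325725
```

View pics/s3.png

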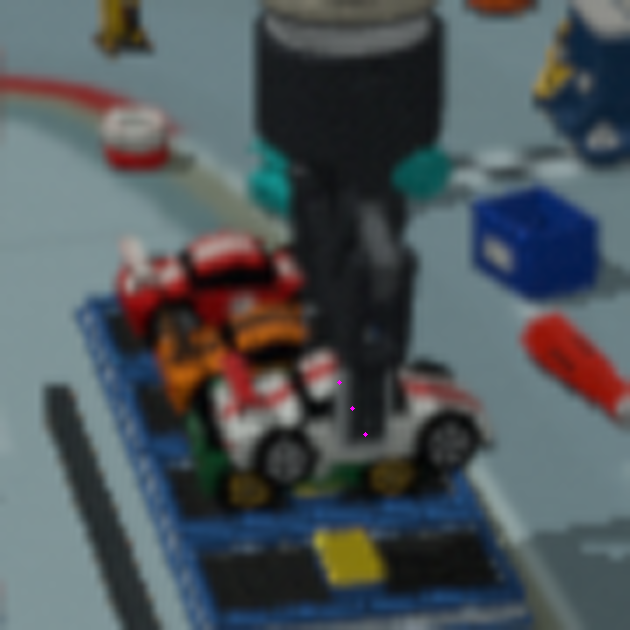

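Emit:
{"op": "step_arm", "data": {
  "deltas": [
    [[0,0,0,-2.67,0.4],[0,0,0,-2.67,0.4],[-0.001,0.04,0,0,0.4],[-0.001,0.05,0,0,0.4],[-0.001,0.055,0,0,0.4],[-0.001,0.055,0,0,0.4],[-0.001,0.055,0,0,0.4],[-0.001,0.05,0,0,0.4],[-0.001,0.045,0,0,0.4],[-0.001,0.033,0,0,0.4]]
  ]
}}

```text
time_s: 11.5
ee_pos: [633.2, -315.3, 81.1]
eef_rot: [0.999, 0.033, -0.0, 0.0]
wrist_force: [0.3, -0.2, -1.8]
grip_width: 46.0
```

```bash
python3 - <<'E'
from h import *
g=manip.grab_frame('side');f=manip.grab_frame('top');s=manip.sense()
print(s['ee_pos'],s['eef_rot'],s['wrist_force'],s['grip_width'])
mk(g,s,345,225,100,110,6,'pics/s4.png',hw=24)
mk(f,s,260,140,240,110,3.3,'pics/t4.png',hw=24)
def yel(f):
    im=cv2.cvtColor(f['image'],cv2.COLOR_BGR2HSV)
    m=cv2.inRange(im,(22,110,60),(35,255,255))
    n,_,st,c=cv2.connectedComponentsWithStats(m)
    return [(c[i],st[i,4]) for i in range(1,n) if 40<st[i,4]]
for fr in (f,g):
    for c,a in yel(fr): print(c.round(1),a,at_z(fr,c,22).round(1))
E
```

```text
[ 632.20198236 -319.16461207   80.74770485] [ 9.99534231e-01  3.04545350e-02 -4.27147859e-04  1.91324011e-03] [ 0.3904637  -0.17055045 -1.82876187] 46.19976252462604
[432.1  87.5] 55 [ 959.5 -190.7   22. ]
[446.2 209.1] 172 [ 627.9 -229.3   22. ]
[472.6 208.7] 63 [ 630.4 -300.4   22. ]
[334.4 211.4] 176 [616.   69.9  22. ]
[385.6 212.1] 181 [616.6 -66.9  22. ]
[415.9 210.7] 171 [ 622.1 -148.    22. ]
[349.6 239. ] 63 [612.7  61.8  22. ]
[362.2 262.9] 87 [613.2 -75.8  22. ]
[372.4 278.2] 92 [ 618.6 -155.3   22. ]
[396.9 315.2] 122 [ 629.9 -320.2   22. ]
```

View pics/s4.png

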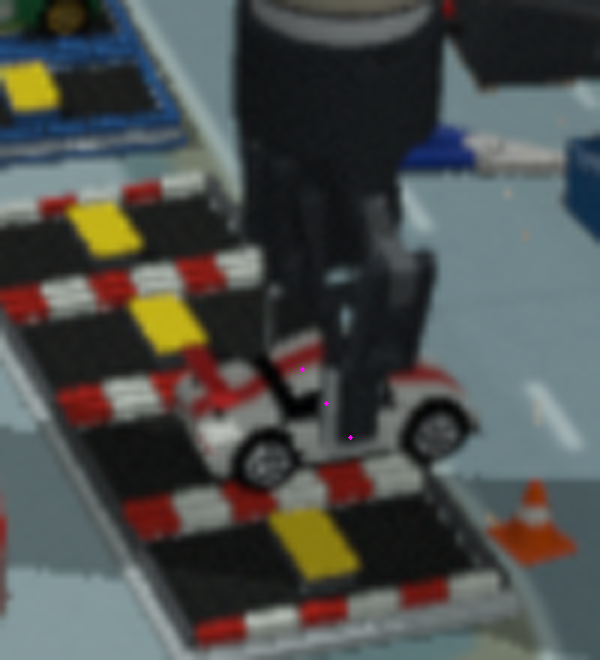

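View pics/t4.png

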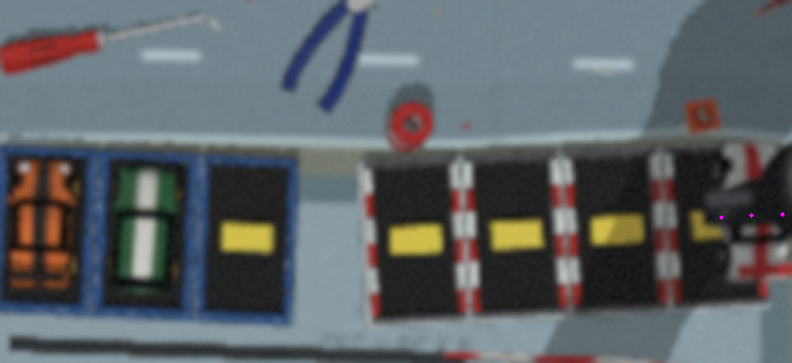

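Emit:
{"op": "step_arm", "data": {
  "deltas": [
    [[0,0,0,0,0.4],[0,0,0,0,0.4],[0,0,0,0,0.4],[0,0,0,0,0.4],[0,0,0,0,0.4],[0,0,0,0,0.4],[0,0,0,0,0.4],[0,0,0,0,0.4],[0,0,0,0,0.4],[0,0,0,0,0.4]]
  ]
}}

```text
time_s: 12.85
ee_pos: [633.7, -312.3, 81.3]
eef_rot: [0.999, 0.034, 0.0, 0.0]
wrist_force: [0.4, -0.6, -1.7]
grip_width: 46.1
```

```bash
python3 - <<'E'
from h import *
s=manip.sense();print(s['ee_pos'],s['eef_rot'],s['wrist_force'])
E
```

```text
[ 633.7424787  -312.31797257   81.33179268] [9.99410629e-01 3.43277302e-02 2.08668419e-05 3.69792886e-05] [ 0.40896843 -0.57918107 -1.67956628]
```

Emit:
{"op": "step_arm", "data": {
  "deltas": [
    [[0,0,0.012,0,0.4],[0,0,0.014,0,0.4],[0,0,0.012,0,0.4],[0,0,0.008,0,0.4],[0,0,0.005,0,0.4],[0,0,0.0025,0,0.4],[0,0,0.001,0,0.4],[0,0,0,0,0.4],[0,0,0,0,0.4],[0,0,0,0,0.4]]
  ]
}}

```text
time_s: 14.1
ee_pos: [633.8, -312.4, 27.1]
eef_rot: [0.999, 0.034, 0.0, 0.0]
wrist_force: [0.3, -1.0, -1.0]
grip_width: 45.6
```

```bash
python3 - <<'E'
from h import *
g=manip.grab_frame('side');s=manip.sense()
print(s['ee_pos'],s['wrist_force'],s['grip_width'])
mk(g,s,345,225,100,110,6,'pics/s5.png',hw=24)
E
```

```text
[ 633.86314527 -312.3333335    27.04264837] [ 0.19727001 -0.87211651 -0.81288975] 45.98596880040518
```

View pics/s5.png

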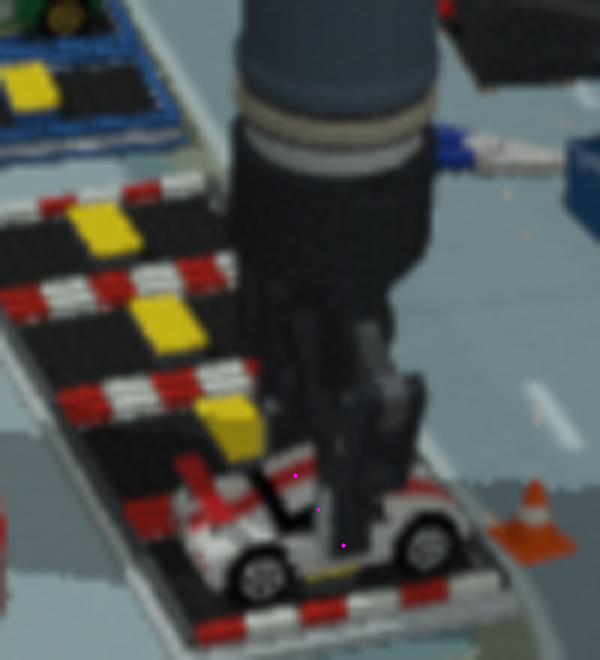

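Emit:
{"op": "step_arm", "data": {
  "deltas": [
    [[0,0,0.0004,0,0.5],[0,0,0,0,0.55],[0,0,0,0,0.65],[0,0,0,0,0.75],[0,0,0,0,0.75],[0,0,-0.01,0,0.75],[0,0,-0.02,0,0.75],[0,0,-0.025,0,0.75],[0,0,-0.025,0,0.75],[0,0,-0.01,0,0.75]]
  ]
}}

```text
time_s: 15.4
ee_pos: [635.2, -312.7, 119.9]
eef_rot: [0.999, 0.034, 0.002, 0.001]
wrist_force: [0.7, -0.6, 0.3]
grip_width: 63.9
```

```bash
python3 - <<'E'
from h import *
g=manip.grab_frame('side');s=manip.sense()
print(s['ee_pos'],s['wrist_force'],s['grip_width'])
mk(g,s,345,225,100,110,6,'pics/s6.png',hw=24)
E
```

```text
[ 635.26407464 -312.77239415  120.22273843] [ 0.37733699 -0.03300881  0.09692367] 64.2063818803627
```

View pics/s6.png

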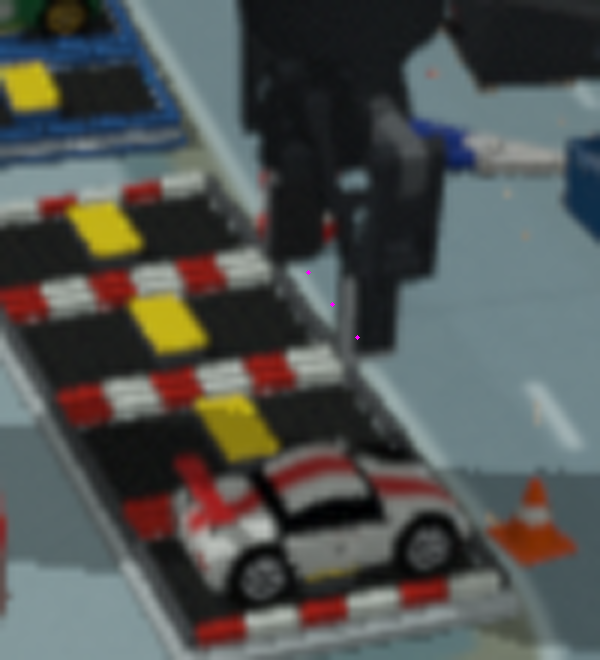

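Emit:
{"op": "step_arm", "data": {
  "deltas": [
    [[0,0,0,2.67,0.75],[0,0,0,2.67,0.75],[-0.0029,-0.05,0,0,0.75],[-0.0029,-0.05,0,0,0.75],[-0.0029,-0.05,0,0,0.75],[-0.0029,-0.05,0,0,0.75],[-0.0029,-0.05,0,0,0.75],[-0.0029,-0.05,0,0,0.75],[-0.0029,-0.05,0,0,0.75],[-0.0029,-0.05,0,0,0.75]]
  ]
}}

```text
time_s: 16.7
ee_pos: [619.8, 89.6, 116.0]
eef_rot: [1.0, -0.012, -0.0, 0.0]
wrist_force: [0.9, -0.4, -0.4]
grip_width: 63.7
```

Emit:
{"op": "step_arm", "data": {
  "deltas": [
    [[-0.0033,-0.04,0,0,0.75],[0,-0.0241,0,0,0.75],[0,0,0,0,0.75],[0,0,0,0,0.75],[0,0,0,0,0.75],[0,0,0,0,0.75],[0,0,0,0,0.75],[0,0,0,0,0.75],[0,0,0,0,0.75],[0,0,0,0,0.75]]
  ]
}}

```text
time_s: 17.95
ee_pos: [618.6, 152.4, 116.4]
eef_rot: [1.0, -0.012, 0.0, 0.0]
wrist_force: [0.4, -0.2, -0.3]
grip_width: 64.1
```

Emit:
{"op": "step_arm", "data": {
  "deltas": [
    [[0,0,0.012,0,0.75],[0,0,0.014,0,0.75],[0,0,0.014,0,0.75],[0,0,0.01,0,0.75],[0,0,0.005,0,0.75],[0,0,0,0,0.75],[0,0,0,0,0.75],[0,0,0,0,0.75],[0,0,0,0,0.75],[0,0,0,0,0.75]]
  ]
}}

```text
time_s: 19.2
ee_pos: [618.7, 152.4, 61.6]
eef_rot: [1.0, -0.012, 0.0, -0.0]
wrist_force: [-0.4, 0.1, -0.0]
grip_width: 64.2
```

```bash
python3 - <<'E'
from h import *
g=manip.grab_frame('side');s=manip.sense()
print(s['ee_pos'],s['wrist_force'],s['grip_width'])
mk(g,s,295,155,90,90,7,'pics/s7.png')
E
```

```text
[618.68615078 152.30743949  61.53463184] [0.13639555 1.08036144 0.16801748] 64.16653413429196
```

View pics/s7.png

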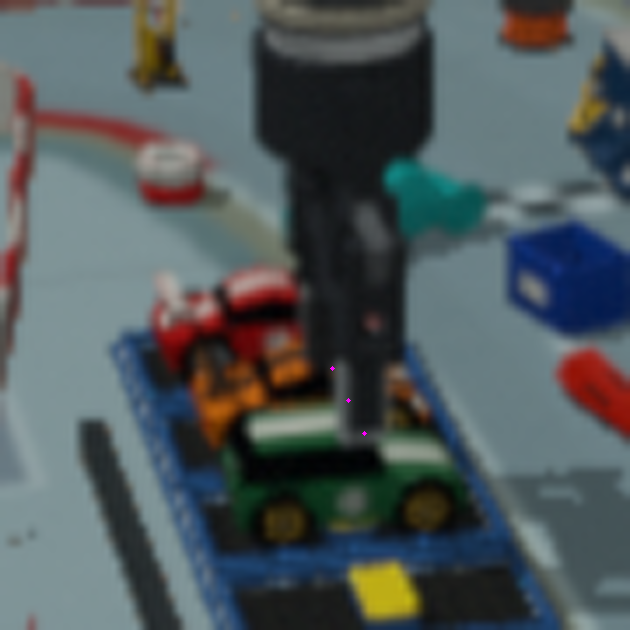

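```bash
python3 - <<'E'
from h import *
f=manip.grab_frame('top');g=manip.grab_frame('side')
a=cv2.imread('pics/top0.png')
k=10
cv2.imwrite('pics/a.png',np.hstack([cv2.resize(a[178:242,318:354],None,fx=9,fy=9,interpolation=cv2.INTER_CUBIC),cv2.resize(f['image'][176:240,460:496],None,fx=9,fy=9,interpolation=cv2.INTER_CUBIC)]))
c=cv2.imread('pics/side0.png')
cv2.imwrite('pics/b.png',np.hstack([cv2.resize(c[215:265,320:380],None,fx=6.5,fy=6.5,interpolation=cv2.INTER_CUBIC),cv2.resize(g['image'][290:340,365:425],None,fx=6.5,fy=6.5,interpolation=cv2.INTER_CUBIC)]))
E
```

```text
(no output)
```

View pics/a.png

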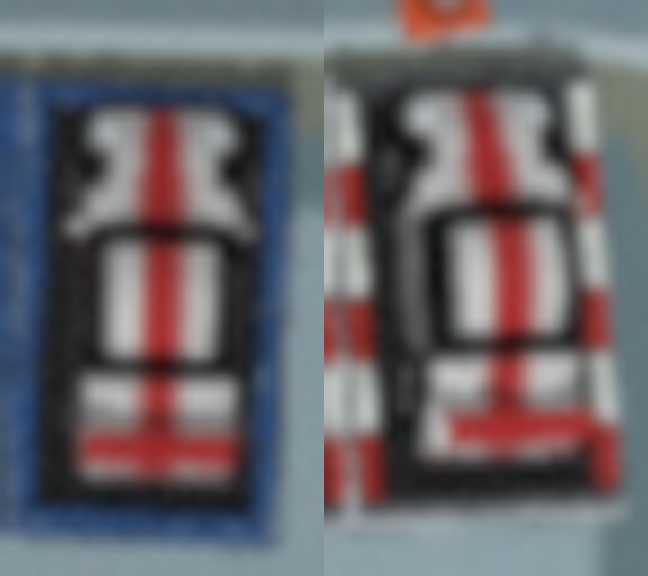

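View pics/b.png

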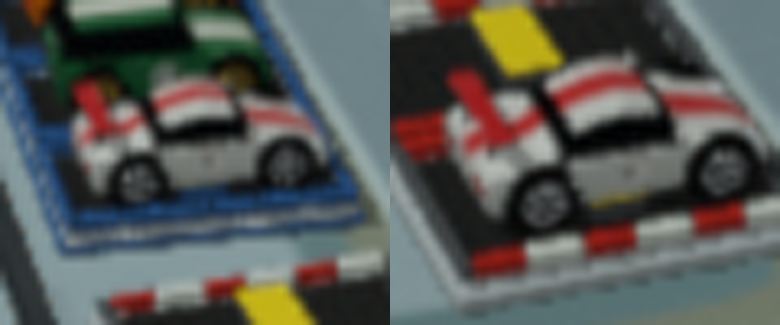

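Emit:
{"op": "step_arm", "data": {
  "deltas": [
    [[-0.0025,0,0,0,0.75],[0,0,0.01,0,0.75],[0,0,0.012,0,0.75],[0,0,0.01,0,0.75],[0,0,0.003,0,0.75],[0,0,0,0,0.75],[0,0,0,0,0.6],[0,0,0,0,0.5],[0,0,0,0,0.4],[0,0,0,0,0.4]]
  ]
}}

```text
time_s: 20.6
ee_pos: [616.7, 152.6, 27.1]
eef_rot: [1.0, -0.012, 0.001, -0.0]
wrist_force: [-0.0, 0.8, 4.5]
grip_width: 46.2
```

```bash
python3 - <<'E'
from h import *
g=manip.grab_frame('side');s=manip.sense()
print(s['ee_pos'],s['wrist_force'],s['grip_width'])
mk(g,s,295,155,90,90,7,'pics/s8.png')
E
```

```text
[616.65653024 152.60666398  27.11560502] [-0.07747013 -0.70687222  5.41208033] 46.071360687906655
```

View pics/s8.png

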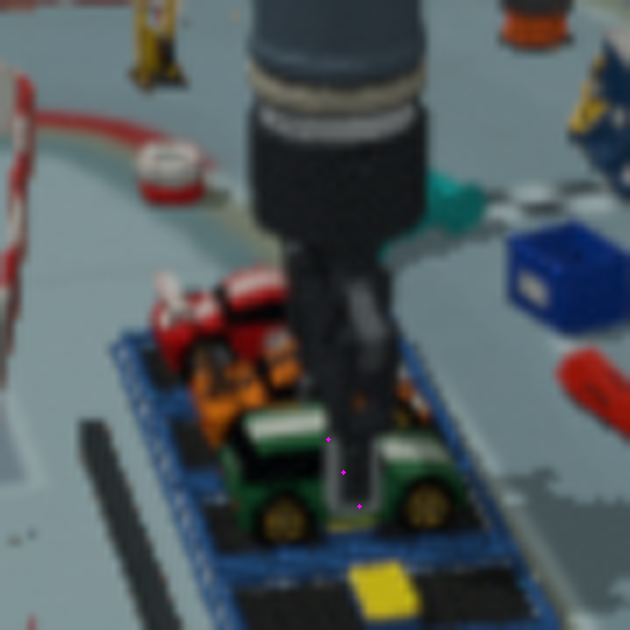

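Emit:
{"op": "step_arm", "data": {
  "deltas": [
    [[0,0,-0.005,0,0.4],[0,0,-0.012,0,0.4],[0,0,-0.018,0,0.4],[0,0,-0.015,-2.67,0.4],[0,0,-0.005,-2.67,0.4],[-0.002,0.035,0,0,0.4],[-0.002,0.045,0,0,0.4],[-0.002,0.05,0,0,0.4],[-0.002,0.05,0,0,0.4],[-0.002,0.05,0,0,0.4]]
  ]
}}

```text
time_s: 21.9
ee_pos: [622.3, -79.4, 82.8]
eef_rot: [0.999, 0.034, 0.001, 0.0]
wrist_force: [0.6, 0.3, -0.8]
grip_width: 46.4
```

Emit:
{"op": "step_arm", "data": {
  "deltas": [
    [[-0.002,0.05,0,0,0.4],[-0.002,0.045,0,0,0.4],[-0.0021,0.035,0,0,0.4],[-0.001,0.0239,0,0,0.4],[0,0,0,0,0.4],[0,0,0,0,0.4],[0,0,0,0,0.4],[0,0,0,0,0.4],[0,0,0,0,0.4],[0,0,0,0,0.4]]
  ]
}}

```text
time_s: 23.15
ee_pos: [625.5, -231.6, 81.4]
eef_rot: [0.999, 0.034, 0.0, 0.0]
wrist_force: [0.6, 0.5, -2.0]
grip_width: 45.9
```

```bash
python3 - <<'E'
from h import *
g=manip.grab_frame('side');s=manip.sense()
print(s['ee_pos'],s['eef_rot'],s['wrist_force'],s['grip_width'])
mk(g,s,335,205,100,110,6,'pics/s9.png',hw=24)
E
```

```text
[ 625.42676702 -231.70843735   81.40773605] [ 9.99408248e-01  3.43969861e-02 -3.01881585e-06  2.14252840e-05] [ 0.35823492 -0.76362022 -0.79758304] 46.02544650033139
```

View pics/s9.png

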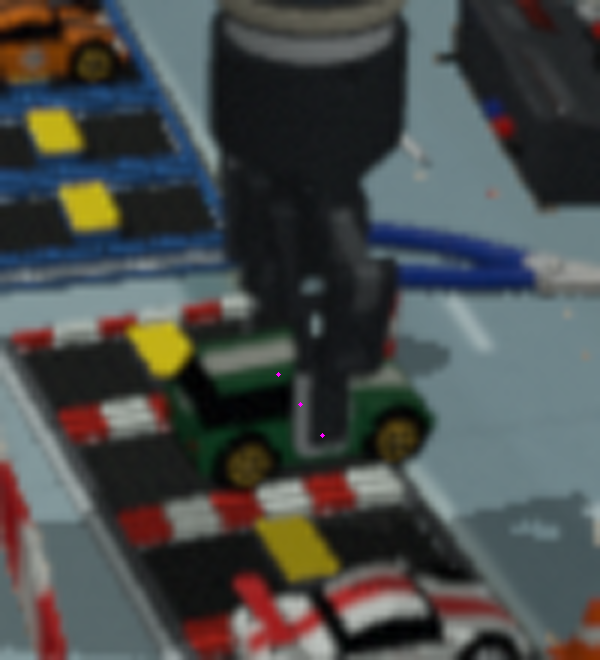

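Emit:
{"op": "step_arm", "data": {
  "deltas": [
    [[0,0,0.012,0,0.4],[0,0,0.014,0,0.4],[0,0,0.012,0,0.4],[0,0,0.008,0,0.4],[0,0,0.005,0,0.4],[0,0,0.0025,0,0.4],[0,0,0.001,0,0.4],[0,0,0,0,0.4],[0,0,0,0,0.4],[0,0,0,0,0.4]]
  ]
}}

```text
time_s: 24.45
ee_pos: [625.6, -231.9, 27.2]
eef_rot: [0.999, 0.034, 0.0, 0.0]
wrist_force: [-0.2, 0.1, -0.9]
grip_width: 46.0
```

```bash
python3 - <<'E'
from h import *
g=manip.grab_frame('side');s=manip.sense()
print(s['ee_pos'],s['wrist_force'],s['grip_width'])
mk(g,s,335,205,100,110,6,'pics/s10.png',hw=24)
E
```

```text
[ 625.5656812  -231.84689249   27.18652215] [-0.83666714  0.40844559 -0.24066149] 45.93074354275394
```

View pics/s10.png

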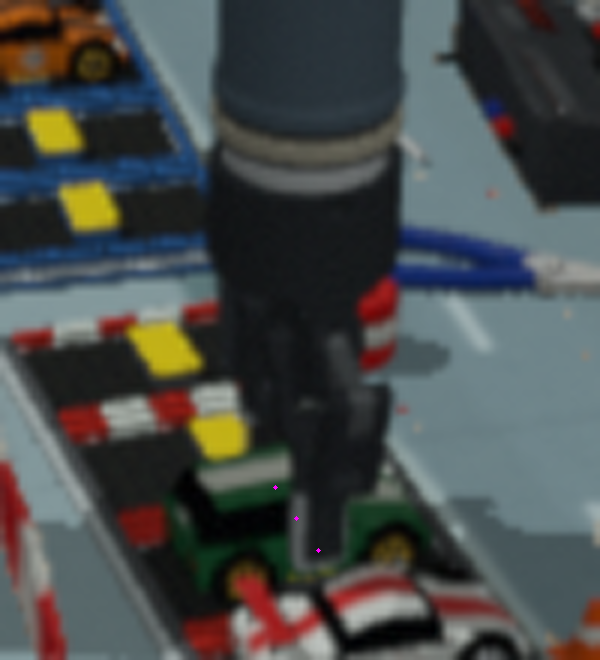

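Emit:
{"op": "step_arm", "data": {
  "deltas": [
    [[0,0,0.0004,0,0.5],[0,0,0,0,0.55],[0,0,0,0,0.65],[0,0,0,0,0.75],[0,0,0,0,0.75],[0,0,-0.01,0,0.75],[0,0,-0.02,0,0.75],[0,0,-0.025,0,0.75],[0,0,-0.025,0,0.75],[0,0,-0.01,0,0.75]]
  ]
}}

```text
time_s: 25.75
ee_pos: [626.8, -232.1, 119.8]
eef_rot: [0.999, 0.034, 0.002, 0.001]
wrist_force: [0.5, -0.9, -1.3]
grip_width: 64.0
```

Emit:
{"op": "step_arm", "data": {
  "deltas": [
    [[0,0,0,2.67,0.75],[0,0,0,2.67,0.75],[-0.0022,-0.05,0,0,0.75],[-0.0022,-0.05,0,0,0.75],[-0.0022,-0.05,0,0,0.75],[-0.0022,-0.05,0,0,0.75],[-0.0022,-0.05,0,0,0.75],[-0.0022,-0.05,0,0,0.75],[-0.0022,-0.05,0,0,0.75],[-0.0022,-0.05,0,0,0.75]]
  ]
}}

```text
time_s: 27.0
ee_pos: [617.4, 170.0, 116.8]
eef_rot: [1.0, -0.012, 0.0, 0.0]
wrist_force: [0.6, 0.8, -0.2]
grip_width: 64.5
```

Emit:
{"op": "step_arm", "data": {
  "deltas": [
    [[-0.0011,-0.04,0,0,0.75],[0,-0.0259,0,0,0.75],[0,0,0,0,0.75],[0,0,0,0,0.75],[0,0,0.015,0,0.75],[0,0,0.02,0,0.75],[0,0,0.015,0,0.75],[0,0,0.006,0,0.75],[0,0,0,0,0.75],[0,0,0,0,0.75]]
  ]
}}

```text
time_s: 28.25
ee_pos: [618.6, 234.8, 61.1]
eef_rot: [1.0, -0.012, 0.001, -0.0]
wrist_force: [0.8, -0.4, -0.1]
grip_width: 63.9
```

```bash
python3 - <<'E'
from h import *
g=manip.grab_frame('side');f=manip.grab_frame('top');s=manip.sense()
print(s['ee_pos'],s['wrist_force'],s['grip_width'])
mk(g,s,290,150,90,90,7,'pics/s11.png')
cv2.imwrite('pics/t11.png',cv2.resize(f['image'][165:250,370:500],None,fx=6,fy=6,interpolation=cv2.INTER_CUBIC))
cv2.imwrite('pics/u11.png',cv2.resize(g['image'][245:340,330:430],None,fx=6,fy=6,interpolation=cv2.INTER_CUBIC))
E
```

```text
[618.55769778 234.76271336  61.22546198] [-0.01603457 -0.43156438  0.45002664] 64.07676522379714
```

View pics/s11.png

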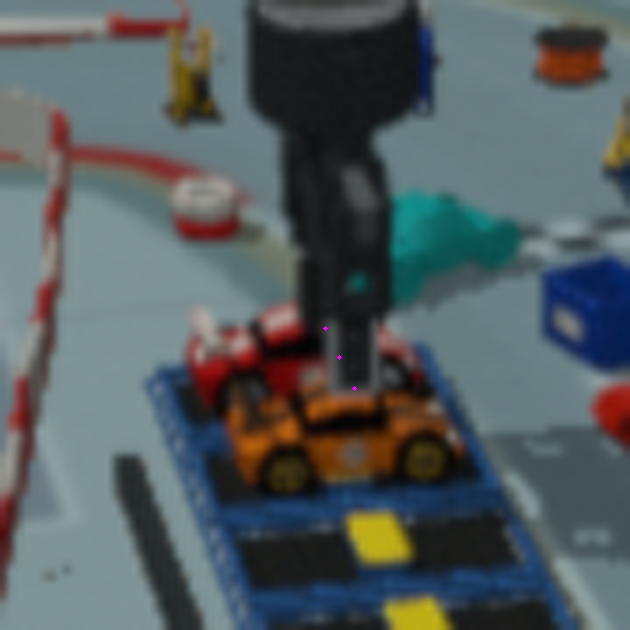

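View pics/t11.png

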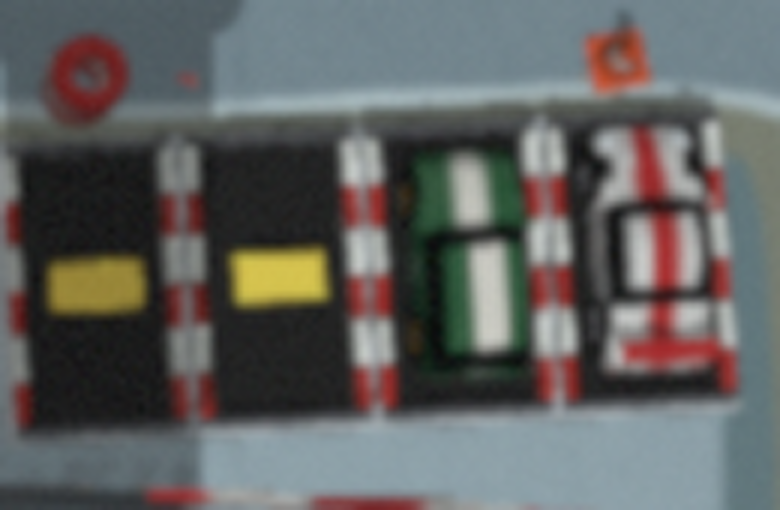

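View pics/u11.png

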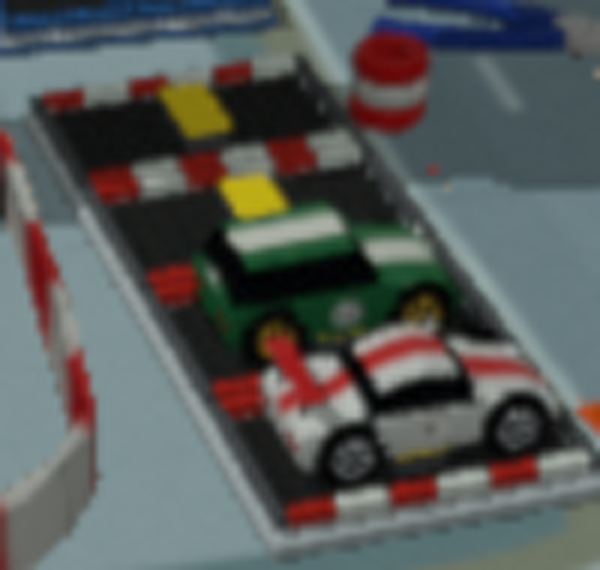

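Emit:
{"op": "step_arm", "data": {
  "deltas": [
    [[0,0,0.008,0,0.75],[0,0,0.012,0,0.75],[0,0,0.01,0,0.75],[0,0,0.0045,0,0.75],[0,0,0,0,0.75],[0,0,0,0,0.6],[0,0,0,0,0.5],[0,0,0,0,0.4],[0,0,0,0,0.4],[0,0,0,0,0.4]]
  ]
}}

```text
time_s: 29.6
ee_pos: [618.6, 234.7, 26.7]
eef_rot: [1.0, -0.012, 0.001, -0.0]
wrist_force: [-0.1, 0.8, 4.4]
grip_width: 45.8
```

```bash
python3 - <<'E'
from h import *
g=manip.grab_frame('side');s=manip.sense()
print(s['ee_pos'],s['wrist_force'],s['grip_width'])
mk(g,s,290,150,90,90,7,'pics/s12.png')
E
```

```text
[618.61015485 234.71228185  26.64413052] [-0.97751508 -0.04713599  5.10123071] 45.82472228492481
```

View pics/s12.png

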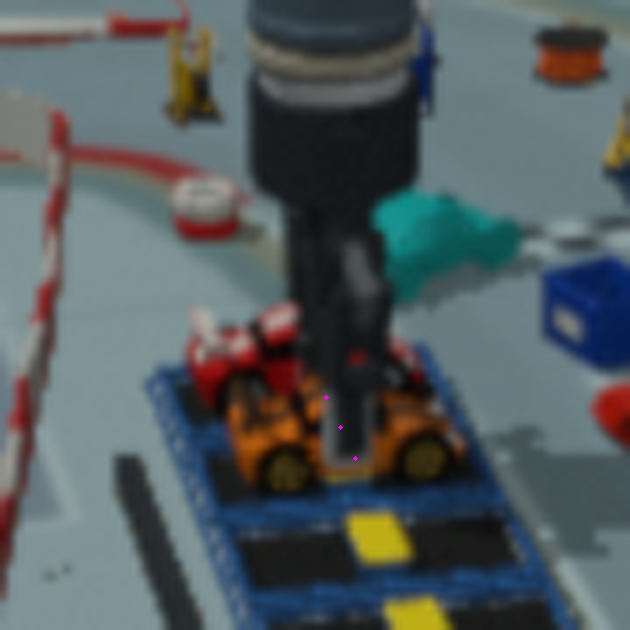

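Emit:
{"op": "step_arm", "data": {
  "deltas": [
    [[0,0,-0.005,0,0.4],[0,0,-0.012,0,0.4],[0,0,-0.018,0,0.4],[0,0,-0.015,-2.67,0.4],[0,0,-0.005,-2.67,0.4],[-0.003,0.035,0,0,0.4],[-0.003,0.045,0,0,0.4],[-0.003,0.05,0,0,0.4],[-0.003,0.05,0,0,0.4],[-0.003,0.05,0,0,0.4]]
  ]
}}

```text
time_s: 30.9
ee_pos: [619.3, 2.3, 82.4]
eef_rot: [0.999, 0.034, 0.001, 0.0]
wrist_force: [0.5, -0.2, -1.6]
grip_width: 45.7
```

Emit:
{"op": "step_arm", "data": {
  "deltas": [
    [[-0.003,0.05,0,0,0.4],[-0.003,0.045,0,0,0.4],[-0.003,0.035,0,0,0.4],[-0.0015,0.0235,0,0,0.4],[0,0,0,0,0.4],[0,0,0,0,0.4],[0,0,0,0,0.4],[0,0,0,0,0.4],[0,0,0,0,0.4],[0,0,0,0,0.4]]
  ]
}}

```text
time_s: 32.15
ee_pos: [619.0, -149.7, 81.0]
eef_rot: [0.999, 0.034, -0.0, 0.0]
wrist_force: [-0.4, -0.3, -1.1]
grip_width: 45.6
```

Emit:
{"op": "step_arm", "data": {
  "deltas": [
    [[0,0,0.012,0,0.4],[0,0,0.014,0,0.4],[0,0,0.012,0,0.4],[0,0,0.008,0,0.4],[0,0,0.005,0,0.4],[0,0,0.0022,0,0.4],[0,0,0.001,0,0.4],[0,0,0,0,0.4],[0,0,0,0,0.4],[0,0,0,0,0.4]]
  ]
}}

```text
time_s: 33.4
ee_pos: [619.1, -150.0, 27.0]
eef_rot: [0.999, 0.034, 0.0, 0.0]
wrist_force: [-0.7, 1.3, -1.9]
grip_width: 45.9
```

```bash
python3 - <<'E'
from h import *
g=manip.grab_frame('side');s=manip.sense()
print(s['ee_pos'],s['wrist_force'],s['grip_width'])
mk(g,s,325,205,100,110,6,'pics/s13.png',hw=24)
E
```

```text
[ 619.09808806 -149.96045647   26.99239449] [-0.40904693 -0.06693881 -1.49558443] 45.98244117179189
```

View pics/s13.png

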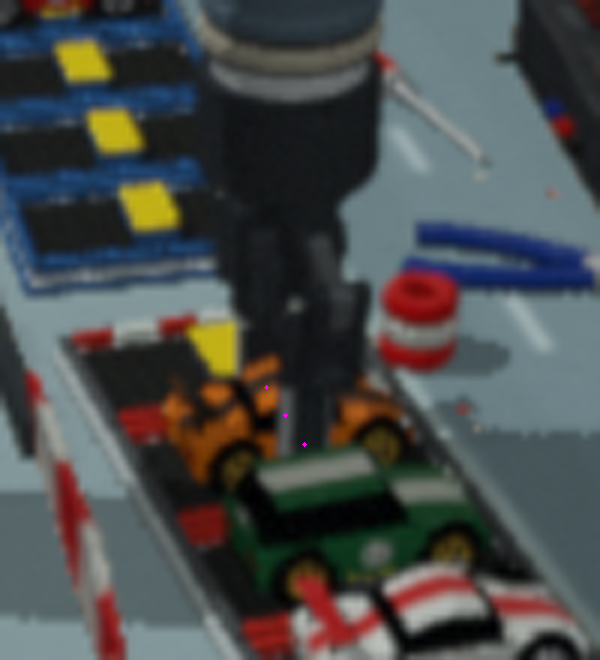

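Emit:
{"op": "step_arm", "data": {
  "deltas": [
    [[0,0,0.0007,0,0.4],[0,0,0,0,0.5],[0,0,0,0,0.6],[0,0,0,0,0.75],[0,0,0,0,0.75],[0,0,-0.01,0,0.75],[0,0,-0.02,0,0.75],[0,0,-0.025,0,0.75],[0,0,-0.025,0,0.75],[0,0,-0.01,0,0.75]]
  ]
}}

```text
time_s: 34.7
ee_pos: [620.4, -150.0, 119.2]
eef_rot: [0.999, 0.034, 0.002, 0.001]
wrist_force: [1.2, 0.5, -0.0]
grip_width: 64.3
```

Emit:
{"op": "step_arm", "data": {
  "deltas": [
    [[0,0,0,2.67,0.75],[0,0,0,2.67,0.75],[-0.0012,-0.05,0,0,0.75],[-0.0012,-0.05,0,0,0.75],[-0.0012,-0.05,0,0,0.75],[-0.0012,-0.05,0,0,0.75],[-0.0012,-0.05,0,0,0.75],[-0.0012,-0.05,0,0,0.75],[-0.0012,-0.05,0,0,0.75],[-0.0012,-0.05,0,0,0.75]]
  ]
}}

```text
time_s: 35.95
ee_pos: [619.0, 251.6, 116.3]
eef_rot: [1.0, -0.012, 0.0, 0.0]
wrist_force: [0.1, 0.5, 0.3]
grip_width: 64.1
```

Emit:
{"op": "step_arm", "data": {
  "deltas": [
    [[-0.0007,-0.04,0,0,0.75],[0,-0.0266,0,0,0.75],[0,0,0,0,0.75],[0,0,0,0,0.75],[0,0,0.015,0,0.75],[0,0,0.02,0,0.75],[0,0,0.015,0,0.75],[0,0,0.006,0,0.75],[0,0,0,0,0.75],[0,0,0,0,0.75]]
  ]
}}

```text
time_s: 37.2
ee_pos: [620.5, 317.2, 60.7]
eef_rot: [1.0, -0.012, 0.001, -0.0]
wrist_force: [0.4, 0.9, -0.3]
grip_width: 63.9
```

```bash
python3 - <<'E'
from h import *
g=manip.grab_frame('side');f=manip.grab_frame('top');s=manip.sense()
print(s['ee_pos'],s['wrist_force'],s['grip_width'])
mk(g,s,285,140,90,90,7,'pics/s14.png')
cv2.imwrite('pics/t14.png',cv2.resize(f['image'][165:250,370:500],None,fx=6,fy=6,interpolation=cv2.INTER_CUBIC))
E
```

```text
[620.53177667 317.17784744  60.86328935] [-0.72035719  0.58794394  0.05502973] 63.77207234262908
```

View pics/s14.png

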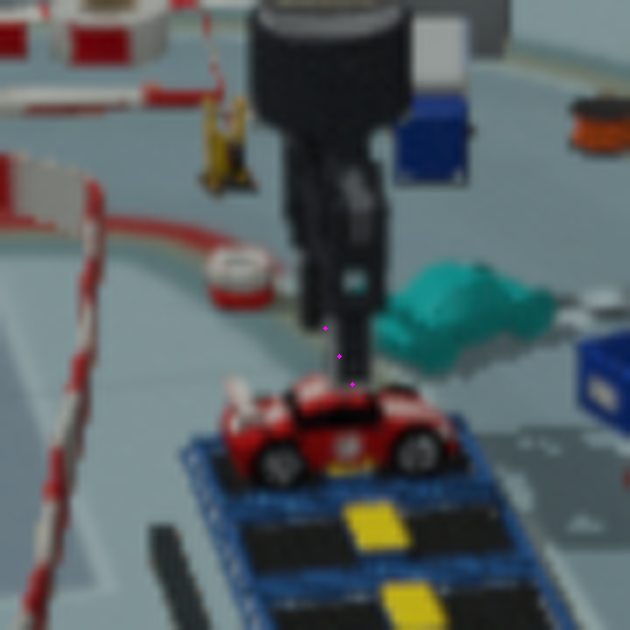

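View pics/t14.png

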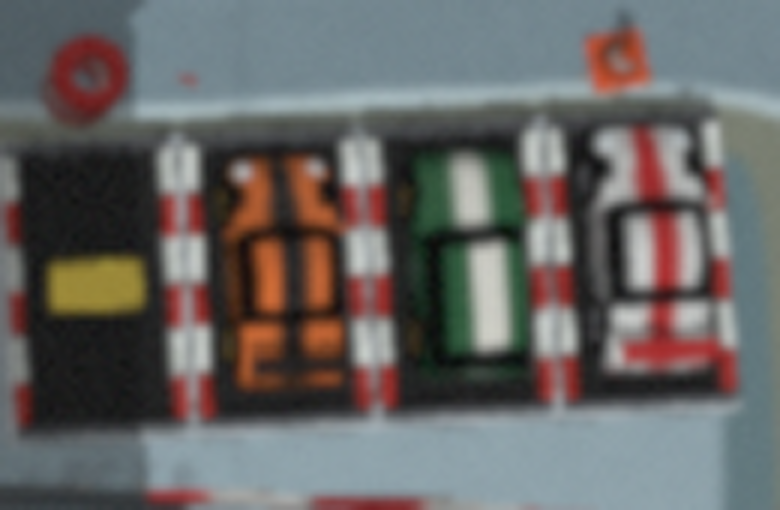

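Emit:
{"op": "step_arm", "data": {
  "deltas": [
    [[0,0,0.008,0,0.75],[0,0,0.012,0,0.75],[0,0,0.01,0,0.75],[0,0,0.0042,0,0.75],[0,0,0,0,0.75],[0,0,0,0,0.6],[0,0,0,0,0.5],[0,0,0,0,0.4],[0,0,0,0,0.4],[0,0,0,0,0.4]]
  ]
}}

```text
time_s: 38.55
ee_pos: [620.6, 317.1, 26.6]
eef_rot: [1.0, -0.012, 0.001, -0.0]
wrist_force: [-0.6, 0.2, 4.5]
grip_width: 46.0
```

Emit:
{"op": "step_arm", "data": {
  "deltas": [
    [[0,0,-0.005,0,0.4],[0,0,-0.012,0,0.4],[0,0,-0.018,0,0.4],[0,0,-0.015,-2.67,0.4],[0,0,-0.005,-2.67,0.4],[-0.004,0.035,0,0,0.4],[-0.004,0.045,0,0,0.4],[-0.004,0.05,0,0,0.4],[-0.004,0.05,0,0,0.4],[-0.004,0.05,0,0,0.4]]
  ]
}}

```text
time_s: 39.8
ee_pos: [616.4, 84.4, 82.3]
eef_rot: [0.999, 0.034, 0.001, 0.0]
wrist_force: [0.4, 0.1, -1.5]
grip_width: 46.1
```

Emit:
{"op": "step_arm", "data": {
  "deltas": [
    [[-0.004,0.05,0,0,0.4],[-0.004,0.045,0,0,0.4],[-0.004,0.035,0,0,0.4],[-0.0006,0.0237,0,0,0.4],[0,0,0,0,0.4],[0,0,0,0,0.4],[0,0,0,0,0.4],[0,0,0,0,0.4],[0,0,0,0,0.4],[0,0,0,0,0.4]]
  ]
}}

```text
time_s: 41.05
ee_pos: [614.0, -68.0, 80.9]
eef_rot: [0.999, 0.035, 0.0, 0.0]
wrist_force: [-0.3, 0.6, -2.4]
grip_width: 46.1
```

Emit:
{"op": "step_arm", "data": {
  "deltas": [
    [[0,0,0.012,0,0.4],[0,0,0.014,0,0.4],[0,0,0.012,0,0.4],[0,0,0.008,0,0.4],[0,0,0.005,0,0.4],[0,0,0.0022,0,0.4],[0,0,0.001,0,0.4],[0,0,0,0,0.4],[0,0,0,0,0.4],[0,0,0,0,0.4]]
  ]
}}

```text
time_s: 42.3
ee_pos: [614.1, -68.2, 26.9]
eef_rot: [0.999, 0.034, 0.0, 0.0]
wrist_force: [-0.1, 0.4, -2.6]
grip_width: 46.2
```

```bash
python3 - <<'E'
from h import *
g=manip.grab_frame('side');s=manip.sense()
print(s['ee_pos'],s['wrist_force'],s['grip_width'])
mk(g,s,315,205,100,110,6,'pics/s15.png',hw=24)
E
```

```text
[614.05849794 -68.24482119  26.90015211] [-0.30690224 -0.74577375 -1.42021658] 46.15716204385943
```

View pics/s15.png

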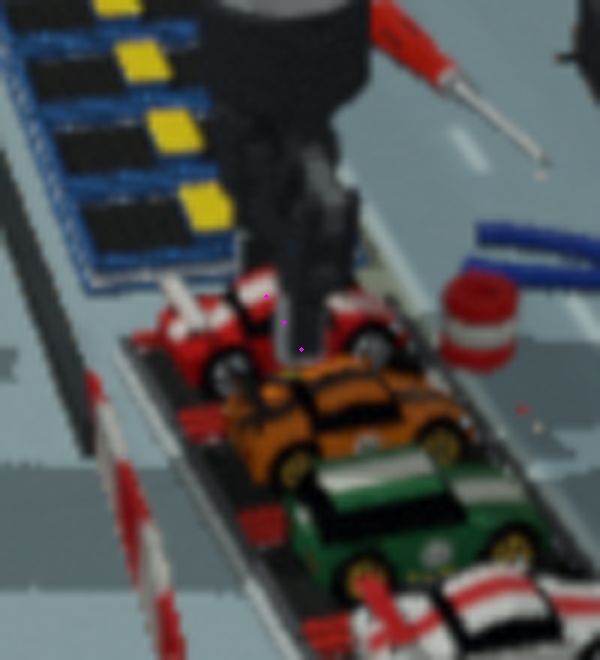

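Emit:
{"op": "step_arm", "data": {
  "deltas": [
    [[0,0,0.0007,0,0.4],[0,0,0,0,0.5],[0,0,0,0,0.6],[0,0,0,0,0.75],[0,0,0,0,0.75],[0,0,-0.01,0,0.75],[0,0,-0.02,0,0.75],[0,0,-0.025,0,0.75],[0,0,-0.025,0,0.75],[0,0,-0.03,0,0.75]]
  ]
}}

```text
time_s: 43.6
ee_pos: [614.1, -68.1, 138.3]
eef_rot: [0.999, 0.034, 0.001, 0.0]
wrist_force: [0.4, -0.7, -0.6]
grip_width: 64.3
```

Emit:
{"op": "step_arm", "data": {
  "deltas": [
    [[0,0,-0.03,0,0.75],[0,0,-0.02,0,0.75],[0,-0.04,0,0,0.75],[0,-0.05,0,0,0.75],[0,-0.05,0,0,0.75],[0,-0.05,0,0,0.75],[0,-0.05,0,0,0.75],[0,-0.03,0,0,0.75],[0,0,0,0,0.75],[0,0,0,0,0.75]]
  ]
}}

```text
time_s: 44.85
ee_pos: [595.7, 199.8, 186.1]
eef_rot: [0.999, 0.034, 0.0, 0.001]
wrist_force: [0.3, -0.9, 0.6]
grip_width: 64.0
```

```bash
python3 - <<'E'
from h import *
g=manip.grab_frame('side');f=manip.grab_frame('top');s=manip.sense()
print(s['ee_pos'],s['wrist_force'],s['grip_width'])
cv2.imwrite('pics/t16.png',cv2.resize(f['image'][165:250,365:500],None,fx=5.9,fy=5.9,interpolation=cv2.INTER_CUBIC))
cv2.imwrite('pics/u16.png',cv2.resize(g['image'][245:340,330:440],None,fx=6.2,fy=6.2,interpolation=cv2.INTER_CUBIC))
E
```

```text
[595.93717926 199.04452606 186.02696982] [ 0.33189014  0.03989316 -1.33737461] 63.79745151252589
```

View pics/t16.png

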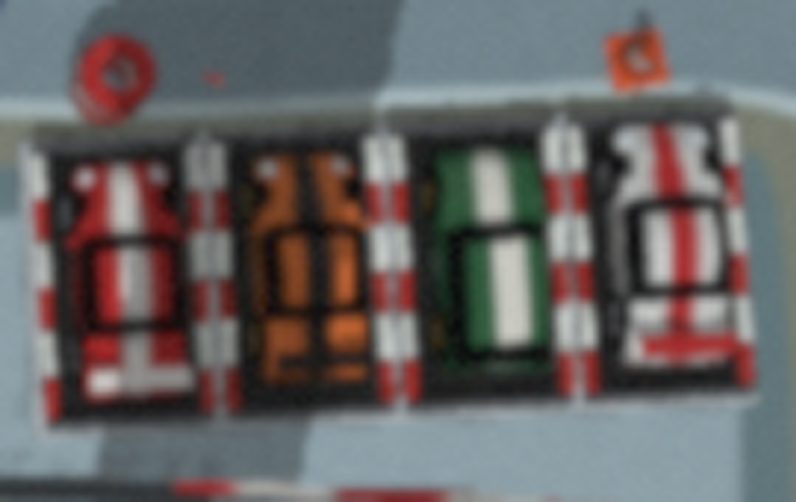

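View pics/u16.png

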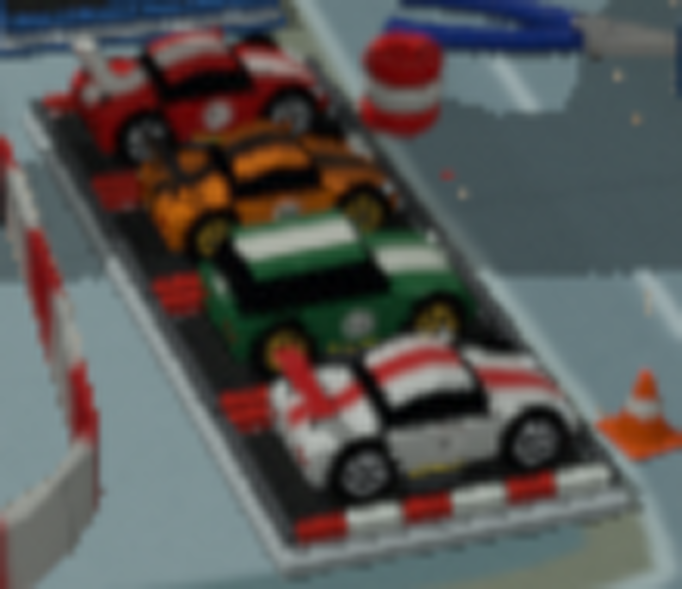

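Emit:
{"op": "step_arm", "data": {
  "deltas": [
    [[0.0003,0.035,0,0,0.75],[0.0003,0.045,0,0,0.75],[0.0003,0.045,0,0,0.75],[0.0003,0.05,0,0,0.75],[0.0003,0.05,0,0,0.75],[0.0003,0.05,0,0,0.75],[0.0003,0.05,0,0,0.75],[0.0003,0.05,0,0,0.75],[0.0003,0.045,0,0,0.75],[0,0.04,0,0,0.75]]
  ]
}}

```text
time_s: 46.2
ee_pos: [628.6, -261.6, 186.0]
eef_rot: [0.999, 0.032, -0.0, 0.0]
wrist_force: [0.3, 0.4, 0.5]
grip_width: 64.3
```

Emit:
{"op": "step_arm", "data": {
  "deltas": [
    [[0,0.035,0,0,0.75],[0,0.0198,0,0,0.75],[0,0,0.01,0,0.75],[0,0,0.02,0,0.75],[0,0,0.025,0,0.75],[0,0,0.025,0,0.75],[0,0,0.01,0,0.75],[0,0,0,0,0.75],[0,0,0,0,0.75],[0,0,0,0,0.75]]
  ]
}}

```text
time_s: 47.45
ee_pos: [634.1, -312.4, 97.2]
eef_rot: [0.999, 0.034, 0.001, 0.0]
wrist_force: [-0.5, 0.3, -0.1]
grip_width: 64.2
```

```bash
python3 - <<'E'
from h import *
s=manip.sense()
print(s['ee_pos'],s['eef_rot'],s['wrist_force'],s['grip_width'])
E
```

```text
[ 634.11726288 -312.37281936   97.21516804] [9.99408153e-01 3.43855580e-02 8.83738270e-04 4.42097337e-04] [-0.54322015  0.31400677 -0.10516607] 64.24672663675663
```

Descend to grasp height (about 70 mm more) and close.

Emit:
{"op": "step_arm", "data": {
  "deltas": [
    [[0,0,0.015,0,0.75],[0,0,0.02,0,0.75],[0,0,0.018,0,0.75],[0,0,0.012,0,0.75],[0,0,0.005,0,0.75],[0,0,0,0,0.75],[0,0,0,0,0.6],[0,0,0,0,0.5],[0,0,0,0,0.4],[0,0,0,0,0.4]]
  ]
}}

```text
time_s: 48.7
ee_pos: [634.2, -312.4, 27.1]
eef_rot: [0.999, 0.034, 0.001, 0.0]
wrist_force: [-0.3, -0.2, 5.2]
grip_width: 46.3
```

Emit:
{"op": "step_arm", "data": {
  "deltas": [
    [[0,0,0,0,0.4],[0,0,-0.004,0,0.4],[0,0,-0.008,0,0.4],[0,0,-0.008,0,0.4],[0,0,0,0,0.4],[-0.002,0.0006,0,0,0.4],[-0.002,0.0006,0,0,0.4],[0,0,0,0,0.4],[0,0,0,0,0.4],[0,0,0,0,0.4]]
  ]
}}

```text
time_s: 49.95
ee_pos: [629.6, -313.7, 46.0]
eef_rot: [0.999, 0.034, 0.0, -0.0]
wrist_force: [0.2, -0.4, -1.1]
grip_width: 46.3
```

```bash
python3 - <<'E'
from h import *
g=manip.grab_frame('side');s=manip.sense()
print(s['ee_pos'],s['wrist_force'],s['grip_width'])
mk(g,s,345,225,100,110,6,'pics/s17.png',hw=24)
E
```

```text
[ 629.66471511 -313.63139516   46.01661943] [-0.66609378 -0.61462274 -1.9115585 ] 46.45310691276713
```

View pics/s17.png

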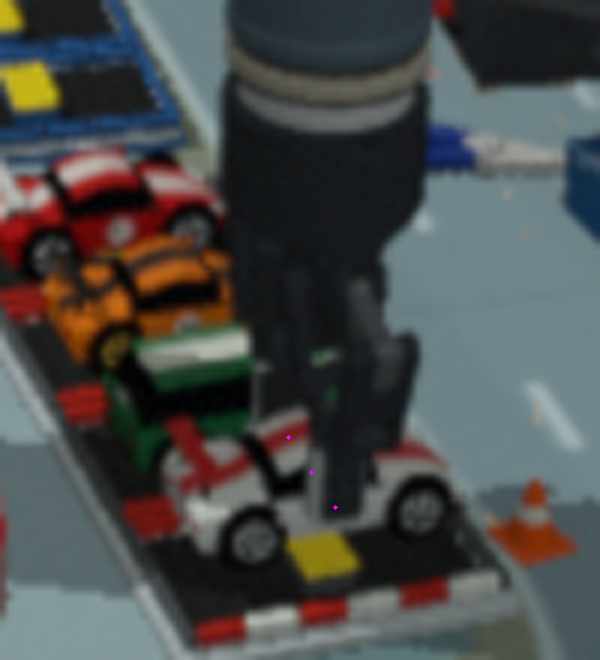

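Emit:
{"op": "step_arm", "data": {
  "deltas": [
    [[0,0,0.007,0,0.4],[0,0,0.007,0,0.4],[0,0,0.004,0,0.4],[0,0,0.001,0,0.4],[0,0,0.0004,0,0.4],[0,0,0,0,0.4],[0,0,0,0,0.5],[0,0,0,0,0.6],[0,0,0,0,0.75],[0,0,0,0,0.75]]
  ]
}}

```text
time_s: 51.25
ee_pos: [629.7, -313.8, 26.4]
eef_rot: [0.999, 0.034, 0.0, 0.0]
wrist_force: [0.6, 0.8, -0.2]
grip_width: 64.1
```

Emit:
{"op": "step_arm", "data": {
  "deltas": [
    [[0,0,-0.01,0,0.75],[0,0,-0.02,0,0.75],[0,0,-0.03,0,0.75],[0,0,-0.03,0,0.75],[0,0,-0.035,0,0.75],[0,0,-0.035,0,0.75],[-0.03,0,-0.02,0,0.75],[-0.04,0,0,0,0.75],[-0.04,0,0,0,0.75],[-0.03,0,0,0,0.75]]
  ]
}}

```text
time_s: 52.5
ee_pos: [488.5, -323.7, 208.5]
eef_rot: [0.999, 0.034, 0.001, 0.001]
wrist_force: [0.6, 0.0, 0.2]
grip_width: 64.0
```

Emit:
{"op": "step_arm", "data": {
  "deltas": [
    [[-0.03,-0.04,0,0,0.75],[0,-0.05,0,0,0.75],[0,-0.05,0,0,0.75],[0,-0.05,0,0,0.75],[0,-0.05,0,0,0.75],[0,-0.05,0,0,0.75],[0,-0.05,0,0,0.75],[0,-0.04,0,0,0.75],[0,0,0,0,0.75],[0,0,0,0,0.75]]
  ]
}}

```text
time_s: 53.75
ee_pos: [434.2, 53.1, 207.4]
eef_rot: [0.999, 0.034, 0.001, 0.001]
wrist_force: [-0.6, 0.3, 1.1]
grip_width: 63.7
```

```bash
python3 - <<'E'
from h import *
g=manip.grab_frame('side');f=manip.grab_frame('top');s=manip.sense()
print(s['time_s'],s['ee_pos'],s['wrist_force'],s['grip_width'])
cv2.imwrite('pics/t18.png',cv2.resize(f['image'][165:250,365:500],None,fx=5.9,fy=5.9,interpolation=cv2.INTER_CUBIC))
cv2.imwrite('pics/u18.png',cv2.resize(g['image'][245:340,330:440],None,fx=6.2,fy=6.2,interpolation=cv2.INTER_CUBIC))
E
```

```text
53.85 [434.14077147  52.38788345 206.95986864] [ 1.07124349 -0.02091492  1.18026914] 64.01258978108471
```

View pics/t18.png

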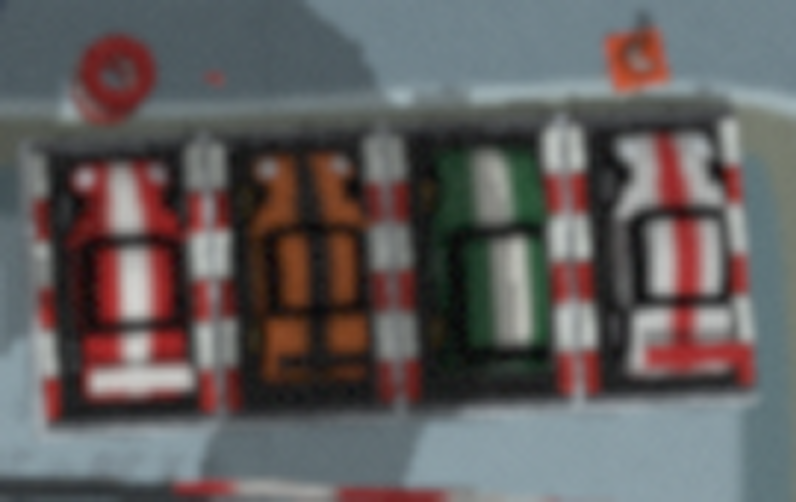

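View pics/u18.png

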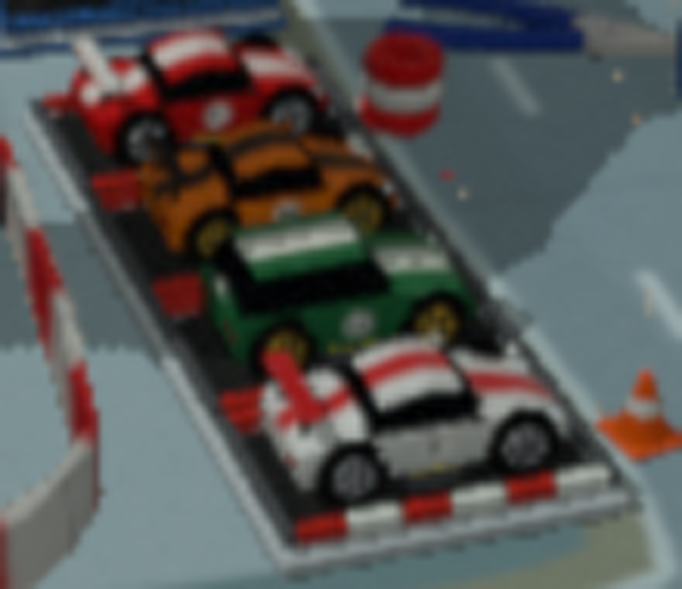

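```bash
python3 -c "
from workcell import manip
print(manip.finish_job())"
```

```text
the job is handed in; nothing more can be done
None
```

The start rack is loaded for the reversed grid, and I handed the job in at about 54 s of the 115 s allowed. From the bay by the orange cone back, the order is white (last home), green, orange, then red (the winner) in the bay farthest from the cone. All four cars are nose away from the robot, as before.

- **Last checks:** the final top and side pictures show all four cars level between their kerbs. The cone stands where it was, the arm is clear of the rack, and I never reached for the turquoise look-alikes.
- **Forces:** wrist readings at the end of each move stayed around 5 N or less.
- **White car correction:** it first landed about 4 mm too far from the robot on its rest. I gripped it again and moved it back about 4 mm, and the side view then shows it about 1 mm off centre.
- **What disagreed:** the two cameras differed by about 3 mm in x and 8 mm in y. I set y from the top camera, and corrected x by what the side view showed of the fingers, wheels and yellow rests.
- **Remaining offset:** green sits about 2 mm off its rest's centre. Orange and red look central in their bays, but their rests are mostly hidden by the neighbouring cars, so I could not measure those two as closely.

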